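# Stack a cream separator bowl, close it with its nested lids and lift the hood alone

## Task

Put the washed cream separator's bowl together on the bench: thread the distributor and then the disc pack down the post until each is fully home, then carry the nested lids over as one, by the top disc's slim neck, and lower them onto the stack; lower every part, do not drop it. Then take the hood by its thick neck and lift it alone, straight up and level, about 10 cm, leaving the top disc undisturbed in its place, and finish while still holding the hood there above the bowl so that I can lay the seal round the rim. Leave the other things on the bench where they are.

Things in the scene. Friction and masses are not known exactly. Their poses are not given: they have to be found in the camera images.
- bowl: Fixed. Bottom half of a cream separator's bowl: shallow round steel dish, 100 mm across, in a square wooden block (150 x 150 x 18 mm) on the bench; a steel post stands up from its middle. Origin: centre of the block's underside, on the bench; z up. The dish's rim is 46 mm above the bench, its inner floor 30 mm.
- bowl_seat (a point): Centre of the dish's inner floor, 30 mm above the bench, on the axis of the post; z up. The post is 16 mm thick, tapers to 10 mm over its last 8 mm and ends 66 mm above this point. Distributor, disc pack and top disc fit over it with 2 mm play all round and go home under their own weight: no latch, no spring.
- distributor: Distributor: loose aluminium ring, low cone 76 mm across at the foot with three small ribs, then a neck 30 mm across, 14 to 30 mm above its underside, to hold it by. Bore 20 mm right through. Height 30 mm, 0.12 kg. Stands upright. Origin: centre of its underside; z up along its axis. Home: underside on the dish's floor, origin at bowl_seat.
- discpack: Disc pack: loose one-piece aluminium stack of nested cone discs, stepped edges, taller than the distributor; hollow cone 80 mm across at the foot, neck 30 mm across, 26 to 40 mm above its underside, to hold it by. Bore 20 mm. Height 40 mm, 0.18 kg. Origin: centre of its underside; z up. Home: resting on the distributor's neck, origin 8 mm above bowl_seat.
- topdisc: Top disc, the inner lid: loose steel cone, 86 mm across at the foot, flat shoulder 39 mm up, then a slim neck 24 mm across up to 85 mm. Bore 20 mm. 0.14 kg. Starts standing on the bench under the hood; the top 24 mm of its neck stands out above the hood. Origin: centre of its underside; z up. Home: resting on the disc pack's neck, origin 13 mm above bowl_seat.
- topdisc_neck (a point): Centre of the top end of the top disc's slim neck, 85 mm above the disc's underside. Held by the 24 mm of neck below this point, the top disc carries the hood, which rests loose on its shoulder.
- hood: Hood, the outer lid: loose steel bell, 116 mm across at the rim, cone up to 42 mm, then a thick neck 44 mm across, 42 to 60 mm above its rim. 0.24 kg. Starts nested over the top disc, resting loose on its shoulder, origin 1 mm above the disc's; lifted by its thick neck it comes off alone. Origin: centre of the rim's underside; z up along its axis.
- hood_neck (a point): Centre of the top end of the hood's thick neck, 60 mm above its rim. Through the neck runs a 30 mm hole; the top disc's 24 mm neck passes up through it with 3 mm play all round and stands out 24 mm above this point while nested.
- nut: Loose bystander, to be left alone: bowl nut: dark steel ring nut with four slots, 52 mm across, 22 mm tall, lying flat, in front of the bowl, to its left. Origin: underside, near its middle.
- seal: Loose bystander, to be left alone: black rubber seal ring, 104 mm across, 6 mm thick, lying flat, behind the bowl, to its right. Origin: underside, near its middle.
- cheese_a: Loose bystander, to be left alone: small pale round cheese, 68 mm across, 36 mm tall, behind the bowl, to its left. Origin: underside, near its middle.
- cheese_b: Loose bystander, to be left alone: small pale round cheese, 74 mm across, 40 mm tall, behind the bowl. Origin: underside, near its middle.
- cheese_c: Loose bystander, to be left alone: small pale round cheese, 72 mm across, 38 mm tall, at the right edge of the working area, near the robot. Origin: underside, near its middle.
- brush: Loose bystander, to be left alone: wooden cheese brush, 200 mm long, lying flat, at the left edge of the working area. Origin: underside, near its middle.
- trier: Loose bystander, to be left alone: cheese iron: steel rod with a dark wooden cross handle, 170 mm long, lying flat, at the right edge of the working area. Origin: underside, near its middle.
There are look-alikes about, which are no part of the job. Leave any purple look-alike of the bowl alone.

How it is judged:
On the way, in this order (a step that is already met when the one before it is completed fails the run):
1. the distributor is fully home on the bowl's floor (z of distributor in the frame of bowl_seat between -0.0035 and 0.0035 m and horizontal distance between distributor and bowl_seat below 0.004 m and angle between distributor's own z axis and vertical below 0.1 rad), for 0.2 s.
2. the disc pack is fully home on the distributor (all of step 1 and z of discpack in the frame of bowl_seat between 0.0045 and 0.0115 m and horizontal distance between discpack and bowl_seat below 0.004 m and angle between discpack's own z axis and vertical below 0.1 rad), for 0.2 s.
3. the nested lids are down together: top disc fully home on the disc pack, hood still nested on it, top disc let go (all of step 2 and z of topdisc in the frame of bowl_seat between 0.0095 and 0.0165 m and horizontal distance between topdisc and bowl_seat below 0.004 m and angle between topdisc's own z axis and vertical below 0.1 rad and z of hood in the frame of topdisc below 0.005 m and horizontal distance between hood and topdisc below 0.006 m and contact force between the fingers and topdisc below 0.1 N), for 0.1 s.
At the end, for the whole second after the job is handed in: Distributor, disc pack and top disc fully home on the post (height within 3.5 mm, axis within 4 mm, tilt under 0.1 rad), top disc untouched and still; the gripper alone holds the hood, still, level within 0.18 rad, 70 to 160 mm above its nested place and within 40 mm of the bowl's axis (all of step 2 and z of topdisc in the frame of bowl_seat between 0.0095 and 0.0165 m and horizontal distance between topdisc and bowl_seat below 0.004 m and angle between topdisc's own z axis and vertical below 0.1 rad and contact force between each of the fingers, hood and topdisc below 0.1 N and linear speed of each of topdisc, hood below 0.03 m/s and z of hood in the frame of topdisc between 0.07 and 0.16 m and horizontal distance between hood and bowl_seat below 0.04 m and angle between hood's own z axis and vertical below 0.18 rad and contact force between the fingers and hood above 1 N); the arm keeps its last pose, push and grip.
It fails at once if the hood comes off the top disc (by more than 8 mm) while the top disc is not in its place on the stack (z of hood in the frame of topdisc above 0.009 m and (z of topdisc in the frame of bowl_seat above 0.018 m or horizontal distance between topdisc and bowl_seat above 0.006 m)).
It fails at once if the distributor, the disc pack or the pair of lids is dropped (falls free faster than 0.5 m/s) ((linear speed of distributor above 0.5 m/s and contact force between the fingers and distributor below 0.1 N) or (linear speed of discpack above 0.5 m/s and contact force between the fingers and discpack below 0.1 N) or (linear speed of topdisc above 0.5 m/s and contact force between the fingers and topdisc below 0.1 N)).
It fails at once if the hood is dropped (linear speed of hood above 0.5 m/s and contact force between the fingers and hood below 0.1 N and contact force between the fingers and topdisc below 0.1 N).
It fails at once if one of the other things on the bench is moved by more than 30 mm (distance of any of nut, seal, cheese_a, cheese_b, cheese_c, brush, trier from where it was at the start of the episode above 0.03 m).
It also fails if it takes over 72 s, if anything falls off the work surface, if the arm or the gripper's body presses on something with over 40 N, if the wrist force passes 120 N, or if a joint passes its speed limit or range.

## Robot

A 6-joint arm with a two-finger parallel gripper is mounted at the origin on the work surface. World frame = base frame: x ahead of the robot, y to its left, z up, the work surface at z = 0. Lengths are in m, angles in rad, forces in N, time in s.
With the tool pointing down it reaches from about 0.35 to 0.775 m from the base axis. Payload 5.5 kg.
Tool frame: the origin (TCP) lies at the very end of the fingers, on their centre line; the grasp point (between the pads) lies 19 mm behind it; x points along the fingers, y is the direction in which the jaws open and shut, and the axes are right-handed (so a half turn about x gives the same grasp; the last joint's range is limited). The gripper opens to 85 mm and grips with 20 to 120 N. Pads are 22 mm wide; open, the fingers measure 114 mm over their backs; the gripper's body (76 mm by 85 mm) begins 54 mm behind the grasp point. The pads swing forward as they close: fully open they stand 13 mm farther back than shut.
Start: joints at [1.027, 0.313, 0.046, 1.304, 0, 1.431], TCP at [0.226, 0.529, 0.231] pointing down, gripper open.
Joint ranges: [-2.76, 2.76], [-0.86, 1.69], [-1.03, 1.26], [-2.2, 2.34], [-1.47, 1.5], [-3.14, 3.14]. Speed limits (rad/s): [2.57, 2.57, 3.14, 3.14, 3.14, 3.14].

## Interface

Orientations are given as a unit quaternion [w, x, y, z].
In Python, from workcell import env gives the robot as it stands.
- The arm moves only by the tool servo_tool, never from a script. Its argument "increments" is a list of rows, each an object with "offset": the shift along the tool's x, y, z in cm, a list of three; "yaw": the turn about the tool's x in degrees. In form: [{"offset": [x, y, z], "yaw": yaw}, ...]. A call has exactly 8 rows; each row is the pose to reach, as a shift and turn from the pose commanded when the call began, along the tool's axes at that moment; what a row does not reach only later rows make up. A row lasts 1/10 s, in which the tool goes at most 50 mm and 8.59 degrees, less where a joint would pass 70% of its speed; a pose out of reach is approached as far as the arm can. A call with a gripper value outside its range is refused whole. "claw" is the opening, from 0 (shut) to 1 (fully open), set as the call begins (left out, the last holds). The fingers move at their own pace and stop on an object; "force" is the grip in N (left out, the last holds). Time passes only in rows, so rows that repeat a pose let the fingers close, or fill a call up. It gives the time, the measured TCP pose, the force and the opening at its end, in the units of the state.
- env.get_state(): the state, without advancing time (a new reading comes with each control period).
- env.read_camera(name): name is "scene" or "top" or "wrist"; returns (picture, depth): 384x512x3 uint8, red, green, blue; 384x512 float32, m along the optical axis (not along the pixel's ray), 0 where there is no reading.
- env.camera_model(name): a dict with "vertical_fov" (degrees; the focal length in pixels is half the picture's height over the tangent of half this angle, whatever the lens; pixels are square), "cx", "cy" (the principal point, pixels), "world_from_camera" (4x4, takes a point from camera to world coordinates). Camera axes: x right, y up, looking along -z (the intrinsics and any distortion apply to the point x, -y, -z); pixel columns grow to the right and rows downward; lengths in m; the calibration is good to about 2 mm. A picture is of the moment at which its call begins: read the wrist's pose just before it. camera_model takes no time and is no camera call; for the wrist camera it gives the pose at the moment of the call.
- env.hand_in(): hands the job in, once; it reports no verdict.
The state is a dict: "clock": time; "joint_pos": joint angles; "qvel": joint speeds; "tau": joint torques, N m; "tcp_pos": TCP position; "orientation": TCP orientation; "wrist_force": force on the tool from outside, world axes, zero at the start; "ft_torque": the same for the moment, N m; "finger_gap": finger opening in m.
Only numpy, scipy, OpenCV 4.12 (cv2) and the standard library are available. Lean on these libraries where they do the work, as an engineer would, in place of code of your own. Each camera call takes 0.05 s, during which the arm holds its last target.

## Working session

There is one attempt and no reset: what is moved stays moved. The work goes in short steps, Python scripts to look and compute and a tool call to move; the robot and the scene stay as the last step left them, time stands still between calls to the robot, and variables do not carry over. Pictures are saved under pics/ and viewed, and the job is handed in when it is done.

Besides the shell and the picture viewer there is one more tool, called after "Emit:" as a command line: name --argument value ..., lists and objects as JSON in quotes. servo_tool: Moves the arm, as the interface text tells. Its arguments: {"type":"object","properties":{"increments":{"type":"array","items":{"type":"object","properties":{"offset":{"type":"array","items":{"type":"number"}},"yaw":{"type":"number"}}}},"claw":{"type":"number"},"force":{"type":"number"}},"required":["increments"]}

```bash
ls; mkdir -p pics; python3 - <<'E'
from workcell import env
import cv2,numpy as np
print(env.get_state())
for n in ["scene","top"]:
    p,d=env.read_camera(n); cv2.imwrite(f"pics/{n}0.png",p[:,:,::-1]); np.savez(f"{n}0.npz",p=p,d=d)
    m=env.camera_model(n); print(n,m)
E
```

```text
pics
{'clock': 0.0, 'joint_pos': array([1.02743182e+00, 3.14026478e-01, 4.49646394e-02, 1.30359489e+00,
       3.10798401e-06, 1.43121483e+00]), 'qvel': array([-0.00021983,  0.00172597,  0.00028679, -0.00065422, -0.002015  ,
       -0.00032263]), 'tau': array([ 1.59401818e-03, -4.80626750e+01,  2.98532724e+01,  1.91081723e-02,
       -1.79333369e-04, -2.24368236e-06]), 'tcp_pos': array([0.22564637, 0.52831415, 0.23038817]), 'orientation': array([ 0.69252316,  0.14117155,  0.69296576, -0.14241036]), 'wrist_force': array([ 0.0141733 , -0.43032411,  0.56202675]), 'ft_torque': array([ 0.06642396,  0.007625  , -0.01412297]), 'finger_gap': 0.08541357494345866}
scene {'vertical_fov': 46.64551273050245, 'cx': 259.25841460452307, 'cy': 191.88040964236157, 'world_from_camera': array([[ 0.75331718, -0.53263248,  0.38576659,  0.94466522],
       [ 0.65761042,  0.61707234, -0.43216925, -0.50437467],
       [-0.00785851,  0.57924465,  0.81511587,  1.05243128],
       [ 0.        ,  0.        ,  0.        ,  1.        ]])}
top {'vertical_fov': 51.3317468914803, 'cx': 257.24820421409174, 'cy': 189.03312382871022, 'world_from_camera': array([[ 0.02014868,  0.9980819 , -0.05853679,  0.42838029],
       [-0.99977199,  0.02052767,  0.00588023,  0.01820813],
       [ 0.00707058,  0.05840496,  0.99826793,  1.3900589 ],
       [ 0.        ,  0.        ,  0.        ,  1.        ]])}
```

View pics/top0.png

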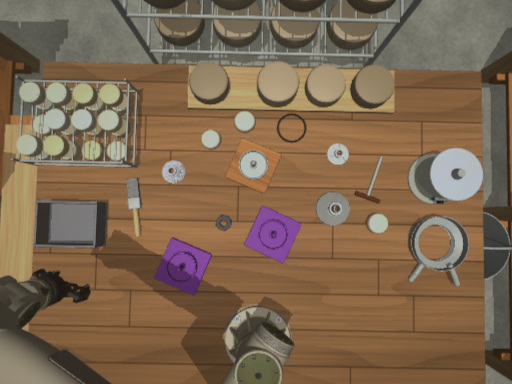

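View pics/scene0.png

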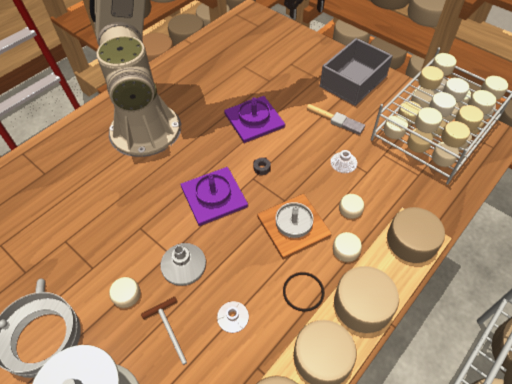

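The top view shows the orange-brown bowl at (253,164), the two purple look-alikes at (272,234) and (183,265), and the lids at (333,208). The two small cones at (173,172) and (338,154) could each be the distributor or the disc pack, so I'll enlarge both and measure.

```bash
cat > h.py <<'E'
import numpy as np, cv2
from workcell import env
def K(m): 
    f=192/np.tan(np.radians(m["vertical_fov"]/2)); return f,m["cx"],m["cy"]
def ray(m,u,v):
    f,cx,cy=K(m); T=m["world_from_camera"]; d=np.array([(u-cx)/f,-(v-cy)/f,-1.]); return T[:3,3],T[:3,:3]@d
def onz(m,u,v,z):
    o,d=ray(m,u,v); return o+d*(z-o[2])/d[2]
def cloud(m,dep):
    f,cx,cy=K(m); v,u=np.mgrid[:dep.shape[0],:dep.shape[1]]
    c=np.stack([(u-cx)/f*dep,-(v-cy)/f*dep,-dep],-1); T=m["world_from_camera"]
    return c@T[:3,:3].T+T[:3,3]
def proj(m,p):
    f,cx,cy=K(m);T=m["world_from_camera"];c=T[:3,:3].T@(np.array(p)-T[:3,3]);return cx-f*c[0]/c[2],cy+f*c[1]/c[2]
E
python3 - <<'E'
from h import *
a=np.load("top0.npz");b=np.load("scene0.npz")
def crop(p,u,v,r=22): return cv2.resize(p[v-r:v+r,u-r:u+r,::-1],(390,290) if 0 else (290,290),interpolation=cv2.INTER_CUBIC)
r1=np.hstack([crop(a['p'],173,172),crop(a['p'],338,154)])
r2=np.hstack([crop(b['p'],344,161),crop(b['p'],233,317)])
cv2.imwrite("pics/cmp.png",np.vstack([r1,r2]))
m=env.camera_model("top");P=cloud(m,a['d'])
for n,(u,v) in dict(A=(173,172),B=(338,154),bowl=(253,164),lids=(333,208),bench=(300,170)).items():
    w=P[v-20:v+21,u-20:u+21]; h=w[...,2]; k=(h>np.nanmax(h)-0.006)
    print(n,"zmax",h.max().round(4),"med",np.median(h).round(4),w[k].mean(0).round(4),k.sum(), "above8mm centroid",w[h>.008].mean(0).round(3), "extent",np.ptp(w[h>.006][:,:2],axis=0).round(3))
E
```

```text
A zmax 1.3901 med 0.0013 [0.4284 0.0182 1.3901] 5 above8mm centroid [0.56  0.295 0.044] extent [0.203 0.356]
B zmax 1.3901 med 0.0011 [0.4284 0.0182 1.3901] 8 above8mm centroid [ 0.63  -0.256  0.063] extent [0.281 0.354]
bowl zmax 1.3901 med 0.0206 [0.4284 0.0182 1.3901] 6 above8mm centroid [0.591 0.027 0.031] extent [0.237 0.139]
lids zmax 1.3901 med 0.0143 [0.4284 0.0182 1.3901] 6 above8mm centroid [ 0.446 -0.245  0.042] extent [0.137 0.341]
bench zmax 1.3901 med 0.0003 [0.4284 0.0182 1.3901] 11 above8mm centroid [ 0.524 -0.058  0.618] extent [0.221 0.225]
```

View pics/cmp.png

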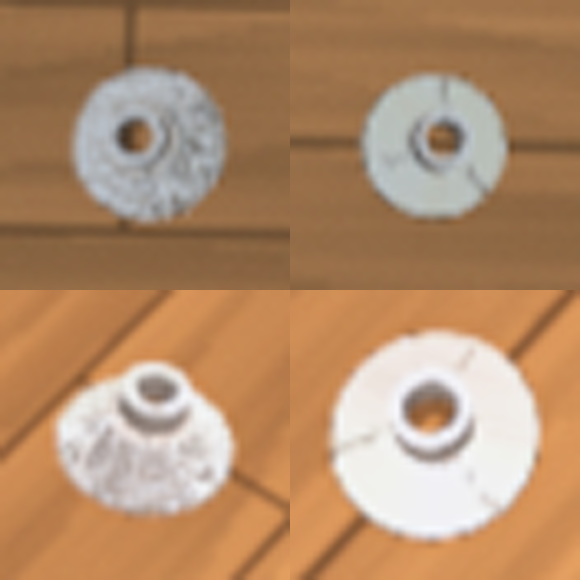

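The enlarged crops settle it. B, at top (338,154), is flat-coned with three ribs, so it is the distributor. A, at top (173,172), is steeper and textured by its stepped edges, so it is the disc pack. Now I'll measure their positions.

```bash
python3 - <<'E'
from h import *
hs=dict(A=0.04,B=0.03,post=0.096,lids=0.085)
for cam,pts in dict(top=dict(A=(173,172),B=(338,154),bowl=(253,164),lids=(333,208)),scene=dict(A=(344,161),B=(233,317),bowl=(294,222),lids=(183,262))).items():
    a=np.load(cam+"0.npz");m=env.camera_model(cam);P=cloud(m,a['d'])
    for n,(u,v) in pts.items():
        r=26
        w=P[v-r:v+r+1,u-r:u+r+1].reshape(-1,3); ok=(a['d'][v-r:v+r+1,u-r:u+r+1]>0.3).ravel(); w=w[ok]
        bench=np.median(w[w[:,2]<0.006][:,2])
        h=w[:,2]; z=np.percentile(h,99.5)
        k=h>z-0.006
        o=h>(0.005 if n in"AB lids" else .035); 
        c,rad=cv2.minEnclosingCircle(w[o][:,:2].astype(np.float32))
        print(cam,n,"bench",bench.round(4),"z99",z.round(4),"top mean",w[k].mean(0).round(4),k.sum(),"foot circle",np.round(c,4),round(rad,4))
E
```

```text
top A bench 0.0003 z99 0.0414 top mean [0.5633 0.3031 0.0401] 39 foot circle [0.5625 0.2978] 0.1214
top B bench 0.0002 z99 0.0321 top mean [ 0.6376 -0.2684  0.031 ] 38 foot circle [ 0.64  -0.271] 0.1234
top bowl bench -0.0001 z99 0.0907 top mean [0.5892 0.0261 0.093 ] 21 foot circle [0.5901 0.0263] 0.0502
top lids bench 0.0002 z99 0.0811 top mean [ 0.4466 -0.2498  0.0835] 18 foot circle [ 0.4495 -0.2555] 0.1268
scene A bench 0.0003 z99 0.0417 top mean [0.5676 0.3035 0.0401] 50 foot circle [0.5521 0.3131] 0.0986
scene B bench -0.0001 z99 0.0312 top mean [ 0.6414 -0.2674  0.0296] 80 foot circle [ 0.6328 -0.259 ] 0.0626
scene bowl bench 0.0002 z99 0.0921 top mean [0.5948 0.0261 0.0923] 28 foot circle [0.5932 0.0284] 0.0524
scene lids bench -0.0001 z99 0.0839 top mean [ 0.4503 -0.2498  0.0831] 39 foot circle [ 0.4679 -0.2334] 0.0815
```

```bash
cat >> h.py <<'E'
from scipy.spatial.transform import Rotation as R
def tool(s=None):
    s=s or env.get_state(); q=s['orientation']; return np.array(s['tcp_pos']),R.from_quat([q[1],q[2],q[3],q[0]]).as_matrix()
def goto(*ps):
    t,M=tool()
    for p in ps: print("offset cm",(M.T@(np.array(p)-t)*100).round(2))
def st():
    s=env.get_state();t,M=tool(s);print("t",round(s['clock'],2),"tcp",t.round(4),"gap",round(s['finger_gap'],4),"F",s['wrist_force'].round(1),"tilt",np.degrees(np.arccos(-M[2,0])).round(2),"y",M[:,1].round(3),"j",s['joint_pos'].round(2))
E
python3 - <<'E'
from h import *
st(); t,M=tool(); print(M.round(3))
m=env.camera_model("wrist"); print(m['vertical_fov'],m['cx'],m['cy'],"cam in tool cm",(M.T@(m['world_from_camera'][:3,3]-t)*100).round(2)); print((M.T@m['world_from_camera'][:3,:3]).round(3))
goto((.639,-.268,.23))
E
```

```text
t 0.1 tcp [0.2257 0.5283 0.2305] gap 0.0855 F [0.5 0.1 0.7] tilt 0.1 y [ 0.393  0.92  -0.002] j [ 1.03  0.31  0.05  1.3  -0.    1.43]
[[-0.001  0.393  0.92 ]
 [-0.001  0.92  -0.393]
 [-1.    -0.002 -0.   ]]
69.56390607850123 255.9061105820006 195.32299495294785 cam in tool cm [-14.27   0.02  -8.09]
[[-0.002  0.317 -0.948]
 [ 1.     0.001 -0.002]
 [ 0.    -0.948 -0.317]]
offset cm [  0.13 -56.99  69.3 ]
```

Emit:
servo_tool --increments '[{"offset": [0, -3, 3.5], "yaw": 0}, {"offset": [0, -6, 7.2], "yaw": 0}, {"offset": [0, -9, 10.8], "yaw": 0}, {"offset": [0, -12, 14.4], "yaw": 0}, {"offset": [0, -15, 18], "yaw": 0}, {"offset": [0, -18, 21.6], "yaw": 0}, {"offset": [0, -21, 25.2], "yaw": 0}, {"offset": [0, -24, 28.8], "yaw": 0}]'

```text
clock: 0.9
tcp_pos: [0.3967, 0.1931, 0.2311]
orientation: [0.693, 0.142, 0.693, -0.142]
wrist_force: [0.3, 0.3, 0.7]
finger_gap: 0.0856
```

```bash
python3 - <<'E'
from h import *
st(); goto((.639,-.268,.23))
E
```

```text
t 0.9 tcp [0.3967 0.1931 0.2311] gap 0.0856 F [0.3 0.3 0.7] tilt 0.01 y [0.393 0.92  0.   ] j [ 0.27  0.05 -0.27  1.24  0.    0.67]
offset cm [  0.11 -32.89  40.39]
```

Emit:
servo_tool --increments '[{"offset": [0, -3.3, 3.6]}, {"offset": [0, -6.6, 7.2]}, {"offset": [0, -9.9, 10.8]}, {"offset": [0, -13.2, 14.4]}, {"offset": [0, -16.5, 18]}, {"offset": [0, -19.8, 21.6]}, {"offset": [0, -23.1, 25.2]}, {"offset": [0, -26.4, 28.8]}]'

```text
invalid input
```

Emit:
servo_tool --increments '[{"offset": [0, -3.3, 3.6]}, {"offset": [0, -5.5, 6]}, {"offset": [0, -6.6, 7.2]}, {"offset": [0, -6.6, 7.2]}, {"offset": [0, -6.6, 7.2]}, {"offset": [0, -6.6, 7.2]}, {"offset": [0, -6.6, 7.2]}, {"offset": [0, -6.6, 7.2]}]'

```text
invalid input
```

```bash
cat >> h.py <<'E'
def look(name):
    st(); m=env.camera_model("wrist"); p,d=env.read_camera("wrist"); cv2.imwrite(f"pics/{name}.png",p[:,:,::-1]); np.savez(name+".npz",p=p,d=d,m=np.array(m,dtype=object)); return m,p,d
E
python3 - <<'E'
from h import *
m,p,d=look("w1"); print(proj(m,(.639,-.268,.03)))
E
```

```text
t 0.9 tcp [0.3967 0.1931 0.2311] gap 0.0856 F [0.3 0.3 0.7] tilt 0.01 y [0.393 0.92  0.   ] j [ 0.27  0.05 -0.27  1.24  0.    0.67]
(np.float64(65.80191681806221), np.float64(397.9419387533088))
```

View pics/w1.png

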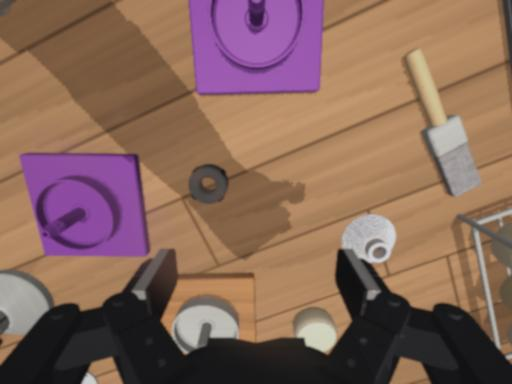

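Emit:
servo_tool --increments '[{"offset": [0, -3.1, 3.9], "yaw": 0}, {"offset": [0, -6.2, 7.8], "yaw": 0}, {"offset": [0, -9.3, 11.7], "yaw": 0}, {"offset": [0, -12.4, 15.6], "yaw": 0}, {"offset": [0, -15.5, 19.5], "yaw": 0}, {"offset": [0, -18.6, 23.4], "yaw": 0}, {"offset": [0, -21.7, 27.3], "yaw": 0}, {"offset": [0, -24.8, 31.2], "yaw": 0}]'

```text
clock: 1.75
tcp_pos: [0.5865, -0.1573, 0.2308]
orientation: [0.692, 0.142, 0.693, -0.142]
wrist_force: [0.4, 0.9, 0.4]
finger_gap: 0.0858
```

Emit:
servo_tool --increments '[{"offset": [0, -3.1, 3.9], "yaw": 0}, {"offset": [0, -6.2, 7.8], "yaw": 0}, {"offset": [0, -8, 10.3], "yaw": 0}, {"offset": [0, -8, 10.3], "yaw": 0}, {"offset": [0, -8, 10.3], "yaw": 0}, {"offset": [0, -8, 10.3], "yaw": 0}, {"offset": [0, -8, 10.3], "yaw": 0}, {"offset": [0, -8, 10.3], "yaw": 0}]'

```text
clock: 2.55
tcp_pos: [0.6491, -0.2684, 0.2322]
orientation: [0.693, 0.141, 0.693, -0.141]
wrist_force: [0.9, 0.7, 0.4]
finger_gap: 0.0851
```

```bash
python3 - <<'E'
from h import *
m,p,d=look("w1"); print(proj(m,(.639,-.268,.03)))
E
```

```text
t 2.55 tcp [ 0.6491 -0.2684  0.2322] gap 0.0851 F [0.9 0.7 0.4] tilt 0.04 y [0.392 0.92  0.   ] j [-0.51  0.58  0.46  1.45  0.   -0.1 ]
(np.float64(252.47972059698833), np.float64(162.401591339426))
```

View pics/w1.png

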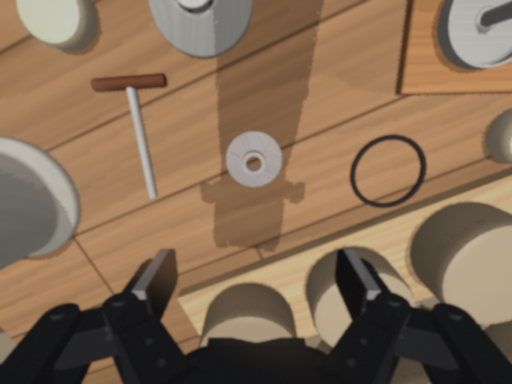

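The wrist view shows the distributor at (254,160), with its three ribs visible. The trier is to its left, clear of the grasp, and the seal is to its right.

```bash
cat >> h.py <<'E'
def blob(p,u,v,r,sat=60,vmin=110,name=None,fill=True):
    u,v=int(u),int(v); y0,x0=max(v-r,0),max(u-r,0); c=p[y0:v+r,x0:u+r]; hsv=cv2.cvtColor(c,cv2.COLOR_RGB2HSV)
    k=((hsv[...,1]<sat)&(hsv[...,2]>vmin)).astype(np.uint8)
    k=cv2.morphologyEx(k,cv2.MORPH_OPEN,np.ones((3,3)))
    cs,_=cv2.findContours(k,cv2.RETR_EXTERNAL,cv2.CHAIN_APPROX_NONE); b=max(cs,key=cv2.contourArea)
    e=cv2.fitEllipse(b)
    if name:
        o=np.ascontiguousarray(c[:,:,::-1]); cv2.drawContours(o,[b],-1,(0,0,255),1); cv2.imwrite(f"pics/{name}.png",cv2.resize(o,None,fx=4,fy=4,interpolation=cv2.INTER_NEAREST))
    return (b[:,0,:]+[x0,y0]).astype(float), (e[0][0]+x0,e[0][1]+y0),e[1]
def circ(m,c,z):
    "contour pixels cast on plane z -> least-squares circle centre, radius"
    q=np.array([onz(m,u,v,z)[:2] for u,v in c]); A=np.c_[2*q,np.ones(len(q))]
    s=np.linalg.lstsq(A,(q**2).sum(1),rcond=None)[0]; r=np.sqrt(s[2]+s[0]**2+s[1]**2)
    return s[:2].round(4),r.round(4),np.abs(np.hypot(*(q-s[:2]).T)-r).max().round(4)
E
python3 - <<'E'
from h import *
a=np.load("w1.npz",allow_pickle=True);m=a['m'].item();p=a['p'];d=a['d']
b,c,ax=blob(p,254,160,40,name="b1"); print(c,ax,[circ(m,b,z) for z in(0,.002,.004)])
hsv=cv2.cvtColor(p[145:180,240:270],cv2.COLOR_RGB2HSV); print(hsv[5:25:1,14].tolist())
P=cloud(m,d); w=P[120:200,214:295].reshape(-1,3); z=w[:,2]; k=(z>.024)&(z<.04); print("neck top",w[k].mean(0),k.sum(), "bench",np.median(z[z<.003]))
k2=(z>.026)&(z<.036);q=w[k2];print("neck mid",(q[:,:2].max(0)+q[:,:2].min(0))/2,np.ptp(q[:,:2],axis=0))
E
```

```text
(253.49524688720703, 158.42025756835938) (55.276546478271484, 55.698299407958984) [(array([ 0.6412, -0.2677]), np.float64(0.0382), np.float64(0.0009)), (array([ 0.6408, -0.2676]), np.float64(0.038), np.float64(0.0009)), (array([ 0.6405, -0.2674]), np.float64(0.0378), np.float64(0.0009))]
[[8, 20, 141], [9, 19, 135], [9, 16, 155], [8, 16, 173], [9, 19, 178], [10, 27, 170], [12, 54, 151], [13, 96, 130], [14, 118, 112], [14, 128, 96], [13, 123, 93], [14, 125, 104], [14, 123, 118], [14, 122, 128], [14, 122, 132], [13, 120, 134], [14, 117, 133], [13, 103, 131], [12, 73, 123], [11, 38, 115]]
neck top [ 0.64021026 -0.26787765  0.02983825] 266 bench 0.0002810683897682409
neck mid [ 0.64043001 -0.2679564 ] [0.02940961 0.02944435]
```

View pics/b1.png

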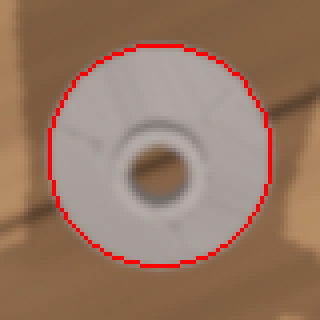

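```bash
python3 - <<'E'
from h import *
st();goto((.6407,-.2677,.06),(.6407,-.2677,.016))
E
```

```text
t 2.6 tcp [ 0.6492 -0.2686  0.2322] gap 0.0854 F [-0.3 -0.3 -0.6] tilt 0.05 y [0.392 0.92  0.   ] j [-0.51  0.58  0.46  1.45  0.   -0.1 ]
offset cm [17.22 -0.24 -0.83]
offset cm [21.62 -0.24 -0.83]
```

Emit:
servo_tool --increments '[{"offset": [4, -0.2, -0.8], "yaw": 0}, {"offset": [8, -0.2, -0.8], "yaw": 0}, {"offset": [12, -0.2, -0.8], "yaw": 0}, {"offset": [15, -0.2, -0.8], "yaw": 0}, {"offset": [17.5, -0.2, -0.8], "yaw": 0}, {"offset": [17.5, -0.2, -0.8], "yaw": 0}, {"offset": [17.5, -0.2, -0.8], "yaw": 0}, {"offset": [17.5, -0.2, -0.8], "yaw": 0}]'

```text
clock: 3.4
tcp_pos: [0.6424, -0.269, 0.0587]
orientation: [0.694, 0.141, 0.692, -0.142]
wrist_force: [-0.3, 0.3, -0.2]
finger_gap: 0.0854
```

```bash
python3 - <<'E'
from h import *
goto((.6407,-.2677,.016))
m,p,d=look("w2"); print(proj(m,(.6407,-.2677,.03)))
E
```

```text
offset cm [ 4.27  0.05 -0.22]
t 3.4 tcp [ 0.6424 -0.269   0.0587] gap 0.0854 F [-0.3  0.3 -0.2] tilt 0.2 y [ 0.393  0.92  -0.   ] j [-0.51  0.63  0.12  1.05  0.   -0.11]
(np.float64(255.9441770654813), np.float64(225.383554894176))
```

View pics/w2.png

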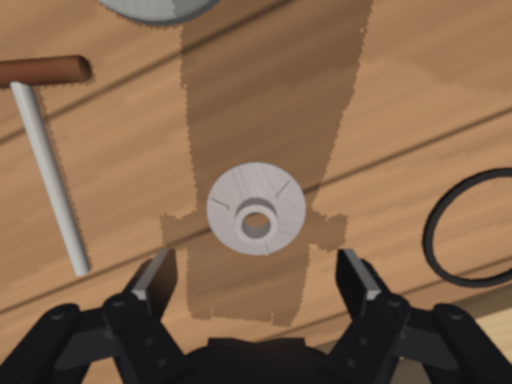

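```bash
python3 - <<'E'
from h import *
a=np.load("w2.npz",allow_pickle=True);m=a['m'].item();p=a['p'];d=a['d']
b,c,ax=blob(p,256,210,55,name="b2"); print(c,ax,[circ(m,b,z) for z in(0,.003)])
P=cloud(m,d)[150:270,200:312].reshape(-1,3); z=P[:,2]
k=(z>.027)&(z<.036); print(k.sum(),P[k].mean(0)); q=P[k].astype(np.float32); print(cv2.minEnclosingCircle(q[:,:2].copy()))
E
```

```text
(255.70279693603516, 208.02003860473633) (92.41110229492188, 98.58206939697266) [(array([ 0.6418, -0.2683]), np.float64(0.0386), np.float64(0.0012)), (array([ 0.6407, -0.2679]), np.float64(0.0381), np.float64(0.0012))]
878 [ 0.63971867 -0.26774649  0.02994911]
((0.6402927041053772, -0.26787233352661133), 0.015335852280259132)
```

Emit:
servo_tool --increments '[{"offset": [1.5, 0, -0.2], "yaw": 0}, {"offset": [3, 0, -0.2], "yaw": 0}, {"offset": [4, 0, -0.2], "yaw": 0}, {"offset": [4.3, 0, -0.2], "yaw": 0}, {"offset": [4.3, 0, -0.2], "yaw": 0}, {"offset": [4.3, 0, -0.2], "yaw": 0}, {"offset": [4.3, 0, -0.2], "yaw": 0}, {"offset": [4.3, 0, -0.2], "yaw": 0}]'

```text
clock: 4.25
tcp_pos: [0.6397, -0.2679, 0.0139]
orientation: [0.693, 0.142, 0.692, -0.142]
wrist_force: [-0.3, 0.2, 0.3]
finger_gap: 0.0851
```

Emit:
servo_tool --increments '[{"offset": [0, 0, 0], "yaw": 0}, {"offset": [0, 0, 0], "yaw": 0}, {"offset": [0, 0, 0], "yaw": 0}, {"offset": [0, 0, 0], "yaw": 0}, {"offset": [0, 0, 0], "yaw": 0}, {"offset": [0, 0, 0], "yaw": 0}, {"offset": [0, 0, 0], "yaw": 0}, {"offset": [0, 0, 0], "yaw": 0}]' --claw 0 --force 40

```text
clock: 5.05
tcp_pos: [0.6395, -0.2678, 0.0136]
orientation: [0.693, 0.142, 0.693, -0.142]
wrist_force: [-0.3, 0.3, 2.5]
finger_gap: 0.0294
```

```bash
python3 - <<'E'
from h import *
m,p,d=look("w3")
E
```

```text
t 5.05 tcp [ 0.6395 -0.2678  0.0136] gap 0.0294 F [-0.3  0.3  2.5] tilt 0.03 y [ 0.393  0.92  -0.   ] j [-0.51  0.66  0.06  0.97  0.   -0.11]
```

View pics/w3.png

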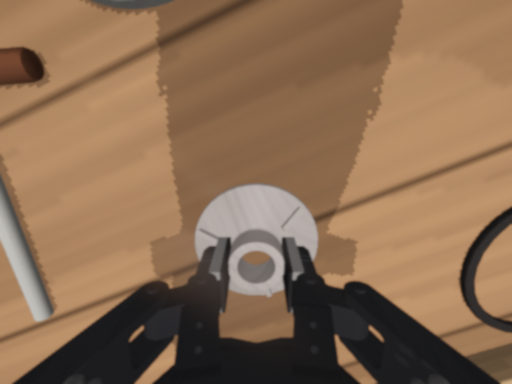

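Emit:
servo_tool --increments '[{"offset": [-1, 0, 0], "yaw": 0}, {"offset": [-3, 0, 0], "yaw": 0}, {"offset": [-6, 0, 0], "yaw": 0}, {"offset": [-10, 0, 0], "yaw": 0}, {"offset": [-14, 0, 0], "yaw": 0}, {"offset": [-17, 0, 0], "yaw": 0}, {"offset": [-19, 0, 0], "yaw": 0}, {"offset": [-19, 0, 0], "yaw": 0}]'

```text
clock: 5.9
tcp_pos: [0.6407, -0.2684, 0.2075]
orientation: [0.695, 0.141, 0.691, -0.142]
wrist_force: [-0.1, -0.8, -1.1]
finger_gap: 0.0293
```

```bash
python3 - <<'E'
from h import *
st(); goto((.656,0,.2))
E
```

```text
t 5.9 tcp [ 0.6407 -0.2684  0.2075] gap 0.0293 F [-0.1 -0.8 -1.1] tilt 0.37 y [ 0.393  0.92  -0.001] j [-0.51  0.56  0.36  1.37  0.   -0.11]
offset cm [ 0.68 25.28 -9.15]
```

Emit:
servo_tool --increments '[{"offset": [0.1, 3, -1.1], "yaw": 0}, {"offset": [0.3, 7, -2.5], "yaw": 0}, {"offset": [0.5, 11, -4], "yaw": 0}, {"offset": [0.5, 15, -5.4], "yaw": 0}, {"offset": [0.5, 19, -6.9], "yaw": 0}, {"offset": [0.5, 23, -8.3], "yaw": 0}, {"offset": [0.5, 25.3, -9.1], "yaw": 0}, {"offset": [0.5, 25.3, -9.1], "yaw": 0}]'

```text
clock: 6.7
tcp_pos: [0.6539, 0.0048, 0.1964]
orientation: [0.692, 0.14, 0.694, -0.14]
wrist_force: [-0.1, 0.5, -0.7]
finger_gap: 0.0291
```

```bash
python3 - <<'E'
from h import *
m,p,d=look("w4"); print(proj(m,(.592,.0265,.096)))
E
```

```text
t 6.7 tcp [0.6539 0.0048 0.1964] gap 0.0291 F [-0.1  0.5 -0.7] tilt 0.19 y [0.388 0.922 0.   ] j [-0.12  0.48  0.21  1.3   0.    0.28]
(np.float64(250.47240560684514), np.float64(122.53243020017308))
```

View pics/w4.png

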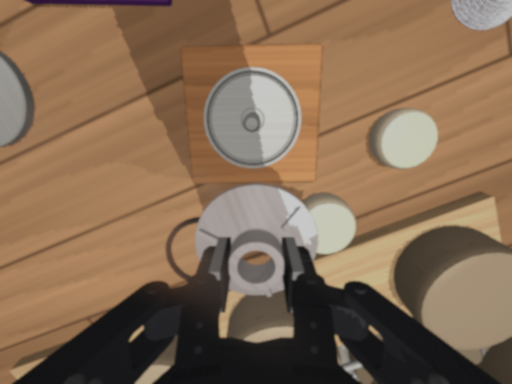

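The wrist view shows the post tip at about (252,121), inside the dish. The held distributor sits straight in the jaws.

```bash
python3 - <<'E'
from h import *
a=np.load("w4.npz",allow_pickle=True);m=a['m'].item();p=a['p'];d=a['d']
b,c,ax=blob(p,253,118,60,sat=45,vmin=60,name="b4"); print(c,ax,circ(m,b,.046))
cv2.imwrite("pics/b4b.png",cv2.resize(p[65:170,200:305,::-1],None,fx=5,fy=5,interpolation=cv2.INTER_CUBIC))
P=cloud(m,d)[60:180,190:315].reshape(-1,3); z=P[:,2]
k=(z>.085)&(z<.105); print("post",k.sum(),P[k].mean(0),P[k].min(0),P[k].max(0))
k=(z>.041)&(z<.05); print("rim",k.sum(),P[k].mean(0),cv2.minEnclosingCircle(P[k][:,:2].astype(np.float32)))
for u,v in((251.5,121),(252,122),(251,120)): print(onz(m,u,v,.096).round(4))
E
```

```text
(252.11335372924805, 117.10940551757812) (95.97970581054688, 99.5628890991211) (array([0.5927, 0.0271]), np.float64(0.0491), np.float64(0.0007))
post 264 [0.59242783 0.02678493 0.0928481 ] [0.5848953  0.01903688 0.08757699] [0.60064428 0.03426207 0.09748237]
rim 1118 [0.59023783 0.02751531 0.04558217] ((0.5927391648292542, 0.02646159566938877), 0.0501687228679657)
[0.5912 0.0278 0.096 ]
[0.5921 0.0279 0.096 ]
[0.5903 0.0277 0.096 ]
```

View pics/b4b.png

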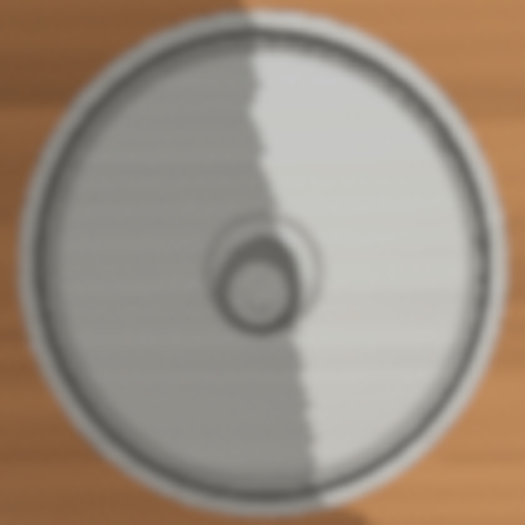

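View pics/b4.png

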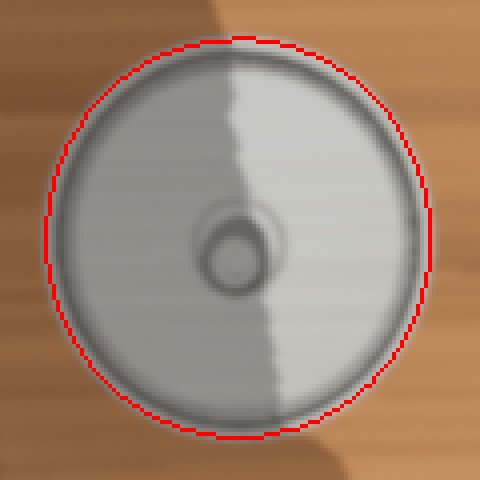

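```bash
cat >> h.py <<'E'
def held(a,ub,vb,r,zoff,vmax,name,sat=60,vmin=110):
    m=a['m'].item();p=a['p'];T=m['world_from_camera']
    b,c,ax=blob(p,ub,vb,r,sat,vmin,name); b=b[b[:,1]<vmax]
    return m,b
E
python3 - <<'E'
from h import *
a=np.load("w4.npz",allow_pickle=True);m=a['m'].item();p=a['p'];d=a['d']; t,M=tool()
c=p[180:300,190:325]; 
b,cc,ax=blob(p,257,232,70,sat=50,vmin=120,name="b5")
b=b[(b[:,1]<240)&(b[:,1]>186)&(b[:,0]<296+22)]
b=b[(b[:,1]<218)|(b[:,0]<230)]
for z in(0,.003):
    s=circ(m,b,t[2]-.0136+z); print(len(b),s,(M.T@(np.r_[s[0],t[2]]-t)*1000).round(1))
P=cloud(m,d)[225:305,222:292].reshape(-1,3); z=P[:,2]-t[2]+.0136
k=(z>.027)&(z<.034)
q=P[k]; loc=(q-t)@M*1000; k2=np.abs(loc[:,1])<13; print(k.sum(),loc[k2].min(0),loc[k2].max(0)); 
E
```

```text
125 (array([0.6474, 0.0081]), np.float64(0.0319), np.float64(0.0142)) [ 0.   2.3 -8.2]
125 (array([0.6461, 0.0086]), np.float64(0.0313), np.float64(0.0139)) [ 0.   2.3 -9.6]
1623 [-20.37988172 -12.89374599 -15.3234969 ] [-13.390854    12.99443226  15.56258231]
```

View pics/b5.png

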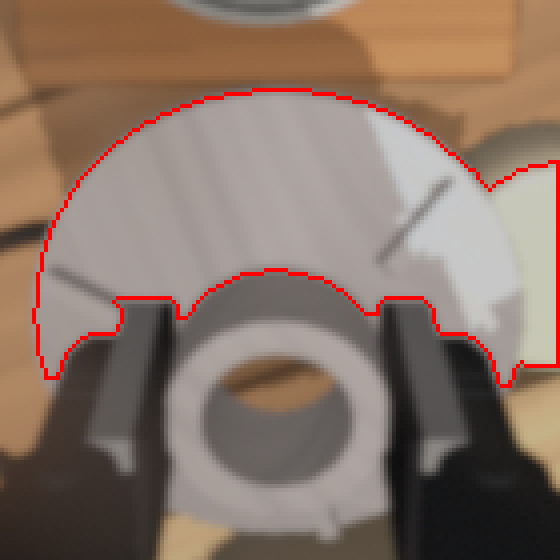

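```bash
python3 - <<'E'
from h import *
a=np.load("w4.npz",allow_pickle=True);m=a['m'].item();p=a['p']; t,M=tool()
b,cc,ax=blob(p,257,232,70,sat=50,vmin=120)
b=b[(b[:,1]<232)&(b[:,0]<308)]; ctr=np.array([257,235]); b=b[(np.hypot(*(b-ctr).T)>42)]
b=b[(b[:,0]<225)|(b[:,1]<215)]
for z in(0,.003):
    s=circ(m,b,t[2]-.0136+z); print(len(b),s,(M.T@(np.r_[s[0],t[2]]-t)*1000).round(1))
st();goto((.592,.0272,.15),(.592,.0272,.12))
E
```

```text
127 (array([0.6567, 0.0044]), np.float64(0.0386), np.float64(0.0006)) [-0.   2.5  1.8]
127 (array([0.6552, 0.005 ]), np.float64(0.0378), np.float64(0.0006)) [-0.   2.5  0.2]
t 6.75 tcp [0.654  0.0028 0.1965] gap 0.0289 F [-0.8 -0.1 -0.8] tilt 0.17 y [ 0.39   0.921 -0.001] j [-0.12  0.48  0.21  1.3  -0.    0.28]
offset cm [ 4.67 -0.17 -6.65]
offset cm [ 7.67 -0.16 -6.64]
```

Emit:
servo_tool --increments '[{"offset": [0.5, 0, -1.5], "yaw": 0}, {"offset": [1.5, -0.1, -3.5], "yaw": 0}, {"offset": [3, -0.2, -5.5], "yaw": 0}, {"offset": [4.5, -0.2, -6.6], "yaw": 0}, {"offset": [6, -0.2, -6.6], "yaw": 0}, {"offset": [6.8, -0.2, -6.6], "yaw": 0}, {"offset": [6.8, -0.2, -6.6], "yaw": 0}, {"offset": [6.8, -0.2, -6.6], "yaw": 0}]'

```text
clock: 7.55
tcp_pos: [0.5937, 0.0241, 0.1302]
orientation: [0.693, 0.142, 0.693, -0.142]
wrist_force: [0.1, -1.2, -0.6]
finger_gap: 0.029
```

```bash
python3 - <<'E'
from h import *
goto((.592,.0272,.12))
m,p,d=look("w5")
p,d=env.read_camera("scene"); cv2.imwrite("pics/s5.png",cv2.resize(p[150:270,220:370,::-1],None,fx=5,fy=5,interpolation=cv2.INTER_CUBIC))
st()
E
```

```text
offset cm [ 1.02  0.22 -0.28]
t 7.55 tcp [0.5937 0.0241 0.1302] gap 0.029 F [ 0.1 -1.2 -0.6] tilt 0.01 y [ 0.394  0.919 -0.   ] j [-0.09  0.4  -0.09  1.09 -0.    0.31]
t 7.65 tcp [0.5943 0.0244 0.131 ] gap 0.0288 F [ 0.1  0.5 -1. ] tilt 0.08 y [0.393 0.919 0.   ] j [-0.09  0.4  -0.08  1.09  0.    0.31]
```

View pics/w5.png

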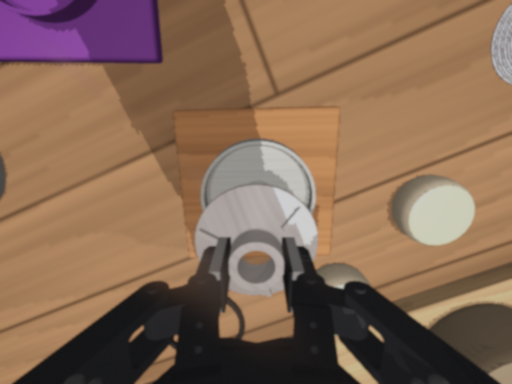

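View pics/s5.png

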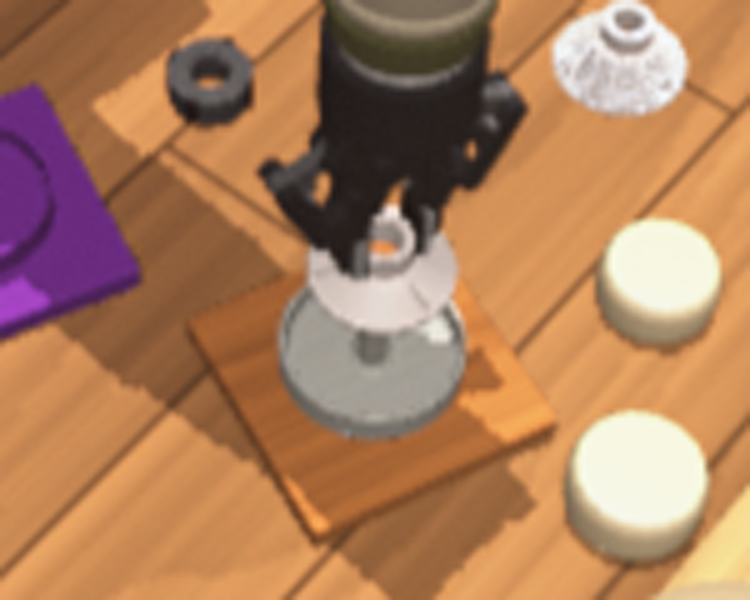

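```bash
python3 - <<'E'
from h import *
for i in range(1): st();goto((.592,.0272,.12))
E
```

```text
t 7.65 tcp [0.5943 0.0244 0.131 ] gap 0.0288 F [ 0.1  0.5 -1. ] tilt 0.08 y [0.393 0.919 0.   ] j [-0.09  0.4  -0.08  1.09  0.    0.31]
offset cm [ 1.09  0.17 -0.33]
```

Emit:
servo_tool --increments '[{"offset": [0.5, 0.1, -0.2], "yaw": 0}, {"offset": [0.9, 0.2, -0.3], "yaw": 0}, {"offset": [0.9, 0.2, -0.3], "yaw": 0}, {"offset": [0.9, 0.2, -0.3], "yaw": 0}, {"offset": [0.9, 0.2, -0.3], "yaw": 0}, {"offset": [0.9, 0.2, -0.3], "yaw": 0}, {"offset": [0.9, 0.2, -0.3], "yaw": 0}, {"offset": [0.9, 0.2, -0.3], "yaw": 0}]'

```text
clock: 8.45
tcp_pos: [0.5916, 0.0278, 0.1214]
orientation: [0.693, 0.142, 0.693, -0.142]
wrist_force: [0.6, 0.7, -1.5]
finger_gap: 0.0292
```

```bash
python3 - <<'E'
from h import *
st()
m,p,d=look("w6")
st();goto((.592,.0272,.11),(.592,.0272,.0445))
b,c,ax=blob(p,258,190,90,sat=50,vmin=60,name="b6")
E
```

```text
t 8.45 tcp [0.5916 0.0278 0.1214] gap 0.0292 F [ 0.6  0.7 -1.5] tilt 0.01 y [0.393 0.92  0.   ] j [-0.09  0.4  -0.11  1.07  0.    0.32]
t 8.45 tcp [0.5916 0.0278 0.1214] gap 0.0292 F [ 0.6  0.7 -1.5] tilt 0.01 y [0.393 0.92  0.   ] j [-0.09  0.4  -0.11  1.07  0.    0.32]
t 8.5 tcp [0.5916 0.0278 0.1214] gap 0.0289 F [-1.  -0.6 -1.1] tilt 0.01 y [0.393 0.92  0.   ] j [-0.09  0.4  -0.11  1.07  0.    0.32]
offset cm [ 1.14 -0.04  0.06]
offset cm [ 7.69 -0.04  0.06]
```

View pics/w6.png

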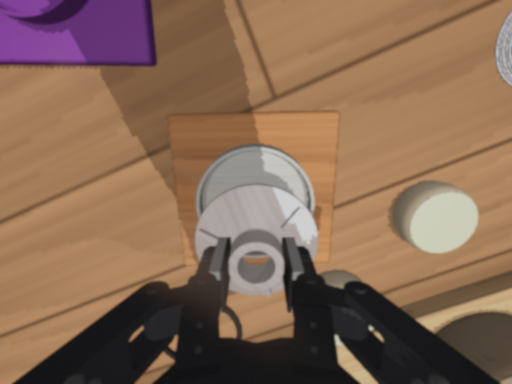

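```bash
python3 - <<'E'
from h import *
a=np.load("w6.npz",allow_pickle=True);m=a['m'].item();p=a['p'];d=a['d'];t,M=tool()
b,c,ax=blob(p,256,185,60,sat=48,vmin=60,name="b6")
b=b[b[:,1]<196]; print(len(b),circ(m,b,.046))
P=cloud(m,d)[140:200,190:320].reshape(-1,3); k=(P[:,2]>.041)&(P[:,2]<.05); print(k.sum(),P[k].mean(0))
E
```

```text
149 (array([0.5902, 0.028 ]), np.float64(0.0482), np.float64(0.001))
729 [0.56123756 0.04015053 0.04578336]
```

View pics/b6.png

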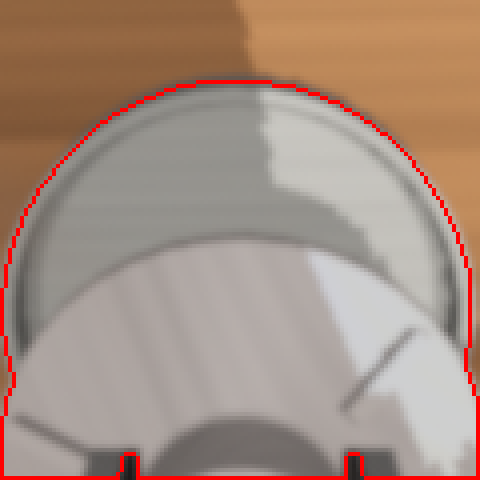

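Emit:
servo_tool --increments '[{"offset": [0.4, 0, 0], "yaw": 0}, {"offset": [0.8, 0, 0], "yaw": 0}, {"offset": [1.2, 0, 0], "yaw": 0}, {"offset": [1.6, 0, 0], "yaw": 0}, {"offset": [2, 0, 0], "yaw": 0}, {"offset": [2.4, 0, 0], "yaw": 0}, {"offset": [2.4, 0, 0], "yaw": 0}, {"offset": [2.4, 0, 0], "yaw": 0}]'

```text
clock: 9.3
tcp_pos: [0.5915, 0.0279, 0.0971]
orientation: [0.693, 0.142, 0.693, -0.142]
wrist_force: [-0.1, 0.3, -1.2]
finger_gap: 0.0289
```

```bash
python3 - <<'E'
from h import *
m,p,d=look("w7"); goto((.592,.0275,.0445))
E
```

```text
t 9.3 tcp [0.5915 0.0279 0.0971] gap 0.0289 F [-0.1  0.3 -1.2] tilt 0.02 y [0.393 0.92  0.   ] j [-0.09  0.42 -0.14  1.01  0.    0.32]
offset cm [ 5.29 -0.02  0.05]
```

View pics/w7.png

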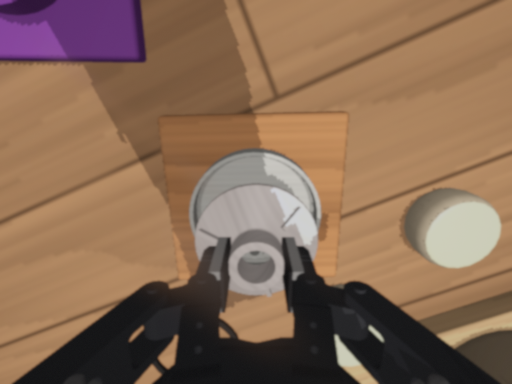

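The post tip shows inside the bore at (257,253) and there is no side force, so I'll keep lowering.

Emit:
servo_tool --increments '[{"offset": [0.7, 0, 0], "yaw": 0}, {"offset": [1.4, 0, 0], "yaw": 0}, {"offset": [2.1, 0, 0], "yaw": 0}, {"offset": [2.8, 0, 0], "yaw": 0}, {"offset": [3.5, 0, 0], "yaw": 0}, {"offset": [4.2, 0, 0], "yaw": 0}, {"offset": [4.5, 0, 0], "yaw": 0}, {"offset": [4.5, 0, 0], "yaw": 0}]'

```text
clock: 10.15
tcp_pos: [0.5911, 0.0279, 0.0516]
orientation: [0.692, 0.142, 0.693, -0.142]
wrist_force: [-0.5, -0.2, -2.7]
finger_gap: 0.0291
```

Emit:
servo_tool --increments '[{"offset": [0.1, 0, 0], "yaw": 0}, {"offset": [0.2, 0, 0], "yaw": 0}, {"offset": [0.3, 0, 0], "yaw": 0}, {"offset": [0.4, 0, 0], "yaw": 0}, {"offset": [0.5, 0, 0], "yaw": 0}, {"offset": [0.6, 0, 0], "yaw": 0}, {"offset": [0.7, 0, 0], "yaw": 0}, {"offset": [0.7, 0, 0], "yaw": 0}]'

```text
clock: 10.95
tcp_pos: [0.5914, 0.0279, 0.0451]
orientation: [0.693, 0.142, 0.693, -0.142]
wrist_force: [0.2, 0.1, -0.7]
finger_gap: 0.029
```

Emit:
servo_tool --increments '[{"offset": [0.1, 0, 0], "yaw": 0}, {"offset": [0.15, 0, 0], "yaw": 0}, {"offset": [0.15, 0, 0], "yaw": 0}, {"offset": [0.15, 0, 0], "yaw": 0}, {"offset": [0.15, 0, 0], "yaw": 0}, {"offset": [0.15, 0, 0], "yaw": 0}, {"offset": [0.15, 0, 0], "yaw": 0}, {"offset": [0.15, 0, 0], "yaw": 0}]'

```text
clock: 11.75
tcp_pos: [0.5915, 0.0279, 0.0438]
orientation: [0.693, 0.142, 0.693, -0.142]
wrist_force: [-0.2, 0.7, -0.8]
finger_gap: 0.0289
```

Emit:
servo_tool --increments '[{"offset": [0, 0, 0], "yaw": 0}, {"offset": [0, 0, 0], "yaw": 0}, {"offset": [0, 0, 0], "yaw": 0}, {"offset": [0, 0, 0], "yaw": 0}, {"offset": [0, 0, 0], "yaw": 0}, {"offset": [0, 0, 0], "yaw": 0}, {"offset": [0, 0, 0], "yaw": 0}, {"offset": [0, 0, 0], "yaw": 0}]' --claw 0.6

```text
clock: 12.55
tcp_pos: [0.5915, 0.0279, 0.0438]
orientation: [0.693, 0.142, 0.693, -0.142]
wrist_force: [0.1, -0.4, 0.3]
finger_gap: 0.0511
```

Emit:
servo_tool --increments '[{"offset": [-1, 0, 0], "yaw": 0}, {"offset": [-3, 0, 0], "yaw": 0}, {"offset": [-6, 0, 0], "yaw": 0}, {"offset": [-10, 0, 0], "yaw": 0}, {"offset": [-14, 0, 0], "yaw": 0}, {"offset": [-16, 0, 1.5], "yaw": 0}, {"offset": [-16, 0, 4], "yaw": 0}, {"offset": [-16, 0, 4], "yaw": 0}]'

```text
clock: 13.35
tcp_pos: [0.6311, 0.011, 0.2056]
orientation: [0.694, 0.142, 0.691, -0.142]
wrist_force: [-0.3, -0.2, -0.4]
finger_gap: 0.051
```

```bash
python3 - <<'E'
from h import *
m,p,d=look("w8"); goto((.5655,.303,.21))
P=cloud(m,d)
t,M=tool(); u,v=map(int,proj(m,(.592,.027,.06))); w=P[v-60:v+60,u-60:u+60].reshape(-1,3); z=w[:,2]
k=(z>.055)&(z<.066); q=w[k]; print("neck",k.sum(),q.mean(0),cv2.minEnclosingCircle(q[:,:2].astype(np.float32)))
k=(z>.088)&(z<.1); q=w[k]; print("post",k.sum(),q.mean(0)); print(u,v)
E
```

```text
t 13.35 tcp [0.6311 0.011  0.2056] gap 0.051 F [-0.3 -0.2 -0.4] tilt 0.27 y [0.394 0.919 0.001] j [-0.11  0.43  0.15  1.29 -0.    0.3 ]
offset cm [ -0.56  24.28 -17.33]
neck 341 [0.59081387 0.02897795 0.06016945] ((0.5929954051971436, 0.02758166566491127), 0.015077398158609867)
post 223 [0.59204192 0.02680797 0.09294686]
254 141
```

View pics/w8.png

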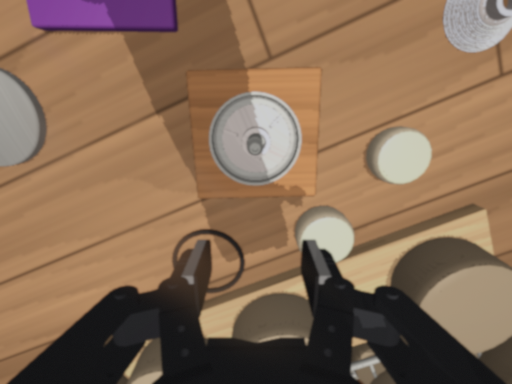

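The distributor's neck top is at 60.2 mm, so it is home. Next is the disc pack.

Emit:
servo_tool --increments '[{"offset": [0, 3, -2], "yaw": 0}, {"offset": [0, 6.5, -4.5], "yaw": 0}, {"offset": [0, 10, -7], "yaw": 0}, {"offset": [0, 13.5, -9.5], "yaw": 0}, {"offset": [0, 17, -12], "yaw": 0}, {"offset": [0, 20.5, -14.5], "yaw": 0}, {"offset": [0, 23, -15.8], "yaw": 0}, {"offset": [0, 24.3, -16.3], "yaw": 0}]' --claw 1

```text
clock: 14.2
tcp_pos: [0.5719, 0.3022, 0.2037]
orientation: [0.693, 0.141, 0.693, -0.141]
wrist_force: [0.2, -1.1, 0.3]
finger_gap: 0.0852
```

Emit:
servo_tool --increments '[{"offset": [0, 0, 0], "yaw": 0}, {"offset": [2, 0, 0], "yaw": 0}, {"offset": [5, 0, 0], "yaw": 0}, {"offset": [8, 0, 0], "yaw": 0}, {"offset": [11, 0, 0], "yaw": 0}, {"offset": [11, 0, 0], "yaw": 0}, {"offset": [11, 0, 0], "yaw": 0}, {"offset": [11, 0, 0], "yaw": 0}]'

```text
clock: 15.0
tcp_pos: [0.5753, 0.2992, 0.0959]
orientation: [0.694, 0.143, 0.692, -0.142]
wrist_force: [0.5, -0.2, -0.0]
finger_gap: 0.0853
```

```bash
python3 - <<'E'
from h import *
m,p,d=look("w9"); 
P=cloud(m,d);print(proj(m,(.5655,.303,.04)))
w=P.reshape(-1,3); z=w[:,2]; k=(z>.037)&(z<.046)&(np.hypot(w[:,0]-.5655,w[:,1]-.303)<.025); q=w[k]; print(k.sum(),q.mean(0),cv2.minEnclosingCircle(q[:,:2].astype(np.float32)))
E
```

```text
t 15.0 tcp [0.5753 0.2992 0.0959] gap 0.0853 F [ 0.5 -0.2 -0. ] tilt 0.16 y [0.394 0.919 0.002] j [ 0.36  0.52  0.02  1.07 -0.    0.76]
(np.float64(254.57356472335815), np.float64(200.19722692291995))
714 [0.56584213 0.30407785 0.04003854] ((0.566399097442627, 0.3040511906147003), 0.015327089466154575)
```

View pics/w9.png

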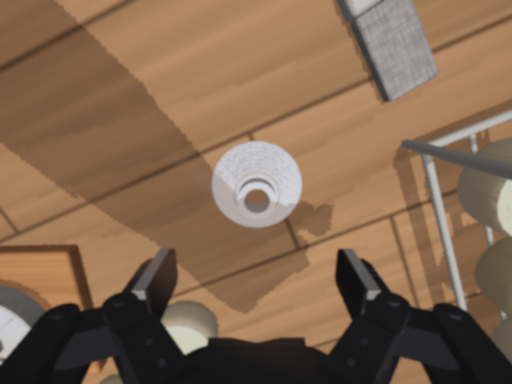

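```bash
python3 - <<'E'
from h import *
goto((.5662,.304,.0265)); a=np.load("w9.npz",allow_pickle=True);m=a['m'].item();p=a['p']
b,c,ax=blob(p,256,185,55,name="b9"); print([circ(m,b,z) for z in (0,.003)])
E
```

```text
offset cm [ 6.96  0.03 -1.05]
[(array([0.5668, 0.3042]), np.float64(0.0404), np.float64(0.0008)), (array([0.566 , 0.3045]), np.float64(0.0399), np.float64(0.0007))]
```

Emit:
servo_tool --increments '[{"offset": [1.5, 0, -0.6], "yaw": 0}, {"offset": [3, 0, -1], "yaw": 0}, {"offset": [4.5, 0, -1], "yaw": 0}, {"offset": [6, 0, -1], "yaw": 0}, {"offset": [6.9, 0, -1], "yaw": 0}, {"offset": [6.9, 0, -1], "yaw": 0}, {"offset": [6.9, 0, -1], "yaw": 0}, {"offset": [6.9, 0, -1], "yaw": 0}]'

```text
clock: 15.85
tcp_pos: [0.5656, 0.3039, 0.0261]
orientation: [0.693, 0.142, 0.692, -0.141]
wrist_force: [-0.5, -0.2, -0.4]
finger_gap: 0.0855
```

```bash
python3 - <<'E'
from h import *
st();goto((.5662,.304,.0265))
E
```

```text
t 15.85 tcp [0.5656 0.3039 0.0261] gap 0.0855 F [-0.5 -0.2 -0.4] tilt 0.12 y [0.393 0.92  0.001] j [ 0.37  0.56 -0.09  0.92  0.    0.77]
offset cm [-0.04  0.03  0.05]
```

Emit:
servo_tool --increments '[{"offset": [0, 0, 0], "yaw": 0}, {"offset": [0, 0, 0], "yaw": 0}, {"offset": [0, 0, 0], "yaw": 0}, {"offset": [0, 0, 0], "yaw": 0}, {"offset": [0, 0, 0], "yaw": 0}, {"offset": [0, 0, 0], "yaw": 0}, {"offset": [0, 0, 0], "yaw": 0}, {"offset": [0, 0, 0], "yaw": 0}]' --claw 0 --force 40

```text
clock: 16.65
tcp_pos: [0.5653, 0.3041, 0.0256]
orientation: [0.693, 0.142, 0.692, -0.141]
wrist_force: [-0.2, 2.5, 5.6]
finger_gap: 0.0285
```

```bash
python3 - <<'E'
from h import *
st()
E
```

```text
t 16.65 tcp [0.5653 0.3041 0.0256] gap 0.0285 F [-0.2  2.5  5.6] tilt 0.1 y [0.393 0.92  0.002] j [ 0.37  0.56 -0.09  0.91  0.    0.77]
```

Emit:
servo_tool --increments '[{"offset": [-1, 0, 0], "yaw": 0}, {"offset": [-3, 0, 0], "yaw": 0}, {"offset": [-6, 0, 0], "yaw": 0}, {"offset": [-10, 0, 0], "yaw": 0}, {"offset": [-14, 0, 0], "yaw": 0}, {"offset": [-16, 0, 0], "yaw": 0}, {"offset": [-16, 0, 0], "yaw": 0}, {"offset": [-16, 0, 0], "yaw": 0}]'

```text
clock: 17.45
tcp_pos: [0.5642, 0.3032, 0.1839]
orientation: [0.692, 0.142, 0.693, -0.142]
wrist_force: [0.6, -0.1, -2.4]
finger_gap: 0.028
```

```bash
python3 - <<'E'
from h import *
m,p,d=look("w10"); t,M=tool();goto((.5915,.0275,.19))
P=cloud(m,d)[225:305,222:292].reshape(-1,3); loc=(P-t)@M*1000
k=(loc[:,0]<-10)&(loc[:,0]>-18)&(np.abs(loc[:,1])<12); q=loc[k]; print(k.sum(),q.min(0),q.max(0))
E
```

```text
t 17.45 tcp [0.5642 0.3032 0.1839] gap 0.028 F [ 0.6 -0.1 -2.4] tilt 0.07 y [ 0.393  0.92  -0.001] j [ 0.37  0.46  0.14  1.26 -0.    0.77]
offset cm [ -0.69 -24.24  13.39]
1411 [-17.34473736 -11.98628096 -13.81859402] [-10.00149372  11.99656695  16.82577163]
```

View pics/w10.png

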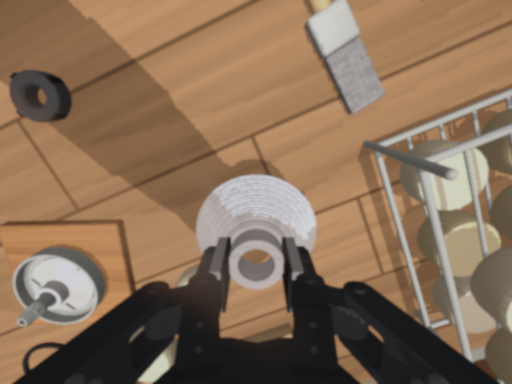

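Emit:
servo_tool --increments '[{"offset": [0, -3, 1.7], "yaw": 0}, {"offset": [0, -6.5, 3.6], "yaw": 0}, {"offset": [0, -10, 5.5], "yaw": 0}, {"offset": [0, -13.5, 7.4], "yaw": 0}, {"offset": [0, -17, 9.3], "yaw": 0}, {"offset": [0, -20.5, 11.3], "yaw": 0}, {"offset": [0, -23, 12.7], "yaw": 0}, {"offset": [0, -24.2, 13.4], "yaw": 0}]'

```text
clock: 18.3
tcp_pos: [0.5915, 0.0258, 0.1822]
orientation: [0.691, 0.142, 0.694, -0.143]
wrist_force: [0.4, 0.7, -2.6]
finger_gap: 0.028
```

Emit:
servo_tool --increments '[{"offset": [0.5, 0, 0], "yaw": 0}, {"offset": [1.5, 0, 0], "yaw": 0}, {"offset": [2.5, 0, 0], "yaw": 0}, {"offset": [3.5, 0, 0], "yaw": 0}, {"offset": [4, 0, 0], "yaw": 0}, {"offset": [4, 0, 0], "yaw": 0}, {"offset": [4, 0, 0], "yaw": 0}, {"offset": [4, 0, 0], "yaw": 0}]'

```text
clock: 19.1
tcp_pos: [0.5933, 0.0285, 0.1454]
orientation: [0.693, 0.142, 0.692, -0.142]
wrist_force: [-0.9, 0.2, -1.4]
finger_gap: 0.0284
```

```bash
python3 - <<'E'
from h import *
m,p,d=look("w11"); goto((.5911,.0277,.12))
p,d=env.read_camera("scene"); cv2.imwrite("pics/s11.png",cv2.resize(p[150:270,220:370,::-1],None,fx=5,fy=5,interpolation=cv2.INTER_CUBIC))
E
```

```text
t 19.1 tcp [0.5933 0.0285 0.1454] gap 0.0284 F [-0.9  0.2 -1.4] tilt 0.06 y [0.393 0.92  0.   ] j [-0.09  0.39 -0.06  1.12  0.    0.32]
offset cm [ 2.54 -0.15 -0.18]
```

View pics/w11.png

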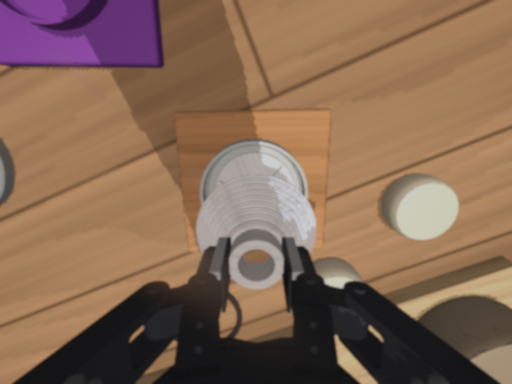

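View pics/s11.png

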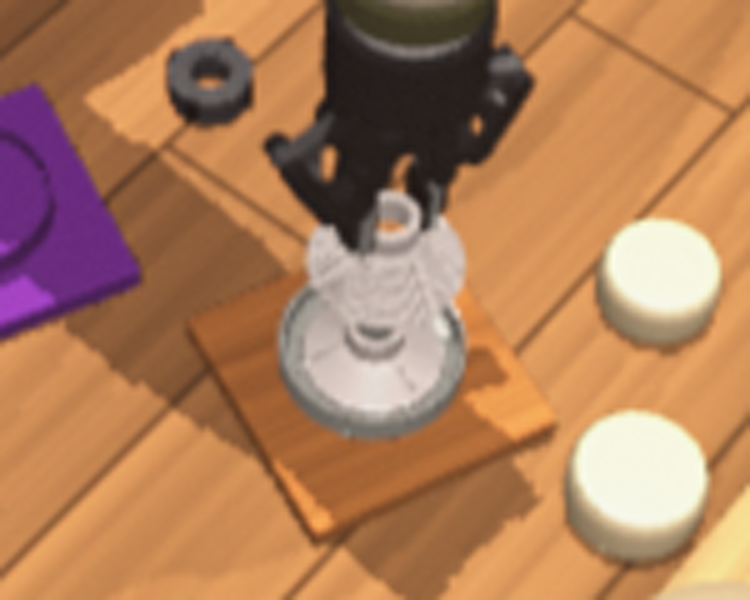

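Emit:
servo_tool --increments '[{"offset": [0.3, -0.1, -0.1], "yaw": 0}, {"offset": [0.7, -0.15, -0.2], "yaw": 0}, {"offset": [1.2, -0.15, -0.2], "yaw": 0}, {"offset": [1.4, -0.15, -0.2], "yaw": 0}, {"offset": [1.4, -0.15, -0.2], "yaw": 0}, {"offset": [1.4, -0.15, -0.2], "yaw": 0}, {"offset": [1.4, -0.15, -0.2], "yaw": 0}, {"offset": [1.4, -0.15, -0.2], "yaw": 0}]'

```text
clock: 20.0
tcp_pos: [0.5906, 0.0278, 0.131]
orientation: [0.693, 0.142, 0.693, -0.142]
wrist_force: [0.2, -0.5, -1.5]
finger_gap: 0.0286
```

```bash
python3 - <<'E'
from h import *
st(); goto((.5911,.0277,.12))
E
```

```text
t 20.0 tcp [0.5906 0.0278 0.131 ] gap 0.0286 F [ 0.2 -0.5 -1.5] tilt 0.03 y [0.393 0.92  0.   ] j [-0.09  0.39 -0.09  1.09  0.    0.32]
offset cm [1.1  0.01 0.05]
```

Within 0.5 mm. Lowering onto the post tip.

Emit:
servo_tool --increments '[{"offset": [0.4, 0, 0.05], "yaw": 0}, {"offset": [0.8, 0, 0.05], "yaw": 0}, {"offset": [1.2, 0, 0.05], "yaw": 0}, {"offset": [1.6, 0, 0.05], "yaw": 0}, {"offset": [2, 0, 0.05], "yaw": 0}, {"offset": [2.4, 0, 0.05], "yaw": 0}, {"offset": [2.4, 0, 0.05], "yaw": 0}, {"offset": [2.4, 0, 0.05], "yaw": 0}]'

```text
clock: 20.8
tcp_pos: [0.5908, 0.0276, 0.1067]
orientation: [0.693, 0.142, 0.693, -0.142]
wrist_force: [-0.3, -0.4, -2.3]
finger_gap: 0.0289
```

```bash
python3 - <<'E'
from h import *
m,p,d=look("w12"); goto((.5911,.0277,.0656))
E
```

```text
t 20.8 tcp [0.5908 0.0276 0.1067] gap 0.0289 F [-0.3 -0.4 -2.3] tilt 0.01 y [0.393 0.92  0.   ] j [-0.09  0.41 -0.13  1.03  0.    0.31]
offset cm [4.13 0.01 0.01]
```

View pics/w12.png

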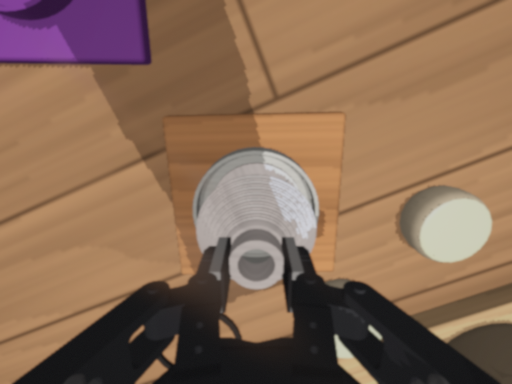

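Emit:
servo_tool --increments '[{"offset": [0.7, 0, 0], "yaw": 0}, {"offset": [1.4, 0, 0], "yaw": 0}, {"offset": [2.1, 0, 0], "yaw": 0}, {"offset": [2.8, 0, 0], "yaw": 0}, {"offset": [3.4, 0, 0], "yaw": 0}, {"offset": [3.7, 0, 0], "yaw": 0}, {"offset": [3.7, 0, 0], "yaw": 0}, {"offset": [3.7, 0, 0], "yaw": 0}]'

```text
clock: 21.65
tcp_pos: [0.591, 0.0276, 0.0699]
orientation: [0.693, 0.142, 0.693, -0.142]
wrist_force: [-0.5, 0.3, -1.3]
finger_gap: 0.0284
```

Emit:
servo_tool --increments '[{"offset": [0.1, 0, 0], "yaw": 0}, {"offset": [0.2, 0, 0], "yaw": 0}, {"offset": [0.3, 0, 0], "yaw": 0}, {"offset": [0.4, 0, 0], "yaw": 0}, {"offset": [0.5, 0, 0], "yaw": 0}, {"offset": [0.5, 0, 0], "yaw": 0}, {"offset": [0.5, 0, 0], "yaw": 0}, {"offset": [0.5, 0, 0], "yaw": 0}]'

```text
clock: 22.45
tcp_pos: [0.5909, 0.0276, 0.0648]
orientation: [0.693, 0.142, 0.693, -0.142]
wrist_force: [0.1, -0.3, -2.1]
finger_gap: 0.0289
```

Emit:
servo_tool --increments '[{"offset": [0.05, 0, 0], "yaw": 0}, {"offset": [0.1, 0, 0], "yaw": 0}, {"offset": [0.15, 0, 0], "yaw": 0}, {"offset": [0.15, 0, 0], "yaw": 0}, {"offset": [0.15, 0, 0], "yaw": 0}, {"offset": [0.15, 0, 0], "yaw": 0}, {"offset": [0.15, 0, 0], "yaw": 0}, {"offset": [0.15, 0, 0], "yaw": 0}]'

```text
clock: 23.25
tcp_pos: [0.591, 0.0276, 0.0636]
orientation: [0.693, 0.142, 0.693, -0.142]
wrist_force: [-1.2, 0.1, 3.1]
finger_gap: 0.0287
```

Emit:
servo_tool --increments '[{"offset": [0, 0, 0], "yaw": 0}, {"offset": [0, 0, 0], "yaw": 0}, {"offset": [0, 0, 0], "yaw": 0}, {"offset": [0, 0, 0], "yaw": 0}, {"offset": [0, 0, 0], "yaw": 0}, {"offset": [0, 0, 0], "yaw": 0}, {"offset": [0, 0, 0], "yaw": 0}, {"offset": [0, 0, 0], "yaw": 0}]' --claw 0.6

```text
clock: 24.05
tcp_pos: [0.5909, 0.0276, 0.0633]
orientation: [0.693, 0.142, 0.693, -0.142]
wrist_force: [0.5, 0.0, -0.5]
finger_gap: 0.0514
```

Emit:
servo_tool --increments '[{"offset": [-1, 0, 0], "yaw": 0}, {"offset": [-3, 0, 0], "yaw": 0}, {"offset": [-6, 0, 0], "yaw": 0}, {"offset": [-10, 0, 0], "yaw": 0}, {"offset": [-13, 0, 1.5], "yaw": 0}, {"offset": [-14, 0, 4], "yaw": 0}, {"offset": [-14, 0, 4], "yaw": 0}, {"offset": [-14, 0, 4], "yaw": 0}]'

```text
clock: 24.85
tcp_pos: [0.6277, 0.0117, 0.2036]
orientation: [0.693, 0.142, 0.693, -0.142]
wrist_force: [-0.3, -0.7, -0.8]
finger_gap: 0.0513
```

```bash
python3 - <<'E'
from h import *
m,p,d=look("w13"); goto((.449,-.249,.2))
P=cloud(m,d);w=P.reshape(-1,3); z=w[:,2]; r=np.hypot(w[:,0]-.592,w[:,1]-.027)
k=(z>.072)&(z<.083)&(r<.022)&(r>.009); q=w[k]; print("neck",k.sum(),q.mean(0),cv2.minEnclosingCircle(q[:,:2].astype(np.float32)))
k=(z>.088)&(z<.1)&(r<.02); q=w[k]; print("post",k.sum(),q.mean(0))
E
```

```text
t 24.85 tcp [0.6277 0.0117 0.2036] gap 0.0513 F [-0.3 -0.7 -0.8] tilt 0.02 y [0.393 0.919 0.   ] j [-0.11  0.43  0.14  1.29  0.    0.3 ]
offset cm [  0.31 -30.99  -6.1 ]
neck 432 [0.59172877 0.02778093 0.07797394] ((0.5923847556114197, 0.027226824313402176), 0.01514499168843031)
post 221 [0.59202382 0.0269242  0.0929675 ]
```

View pics/w13.png

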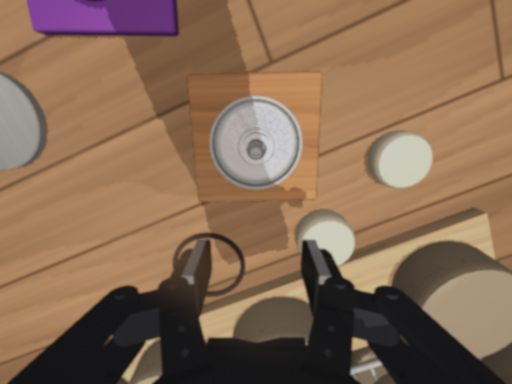

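The disc pack's neck top is at 78.0 mm and centred on the post, so it is home. Now to the lids.

Emit:
servo_tool --increments '[{"offset": [0, -3, -0.5], "yaw": 0}, {"offset": [0, -7, -1], "yaw": 0}, {"offset": [0, -11.5, -1.7], "yaw": 0}, {"offset": [0, -16, -2.4], "yaw": 0}, {"offset": [0, -20.5, -3.1], "yaw": 0}, {"offset": [0, -25, -3.8], "yaw": 0}, {"offset": [0, -29, -4.5], "yaw": 0}, {"offset": [0, -31, -5], "yaw": 0}]' --claw 1

```text
clock: 25.7
tcp_pos: [0.4571, -0.2547, 0.2025]
orientation: [0.692, 0.143, 0.693, -0.142]
wrist_force: [0.1, -0.1, -0.6]
finger_gap: 0.0853
```

Emit:
servo_tool --increments '[{"offset": [0, 0, 0], "yaw": 0}, {"offset": [1, 0, 0], "yaw": 0}, {"offset": [2.5, 0, 0], "yaw": 0}, {"offset": [4, 0, 0], "yaw": 0}, {"offset": [4, 0, 0], "yaw": 0}, {"offset": [4, 0, 0], "yaw": 0}, {"offset": [4, 0, 0], "yaw": 0}, {"offset": [4, 0, 0], "yaw": 0}]'

```text
clock: 26.5
tcp_pos: [0.4605, -0.2535, 0.164]
orientation: [0.693, 0.141, 0.692, -0.142]
wrist_force: [-0.9, 0.5, -0.8]
finger_gap: 0.0851
```

```bash
python3 - <<'E'
from h import *
m,p,d=look("w14"); print(proj(m,(.449,-.249,.085)))
P=cloud(m,d);w=P.reshape(-1,3); z=w[:,2]; r=np.hypot(w[:,0]-.449,w[:,1]+.249)
k=(z>.08)&(z<.092)&(r<.02); q=w[k]; print("tneck",k.sum(),q.mean(0),cv2.minEnclosingCircle(q[:,:2].astype(np.float32)))
k=(z>.056)&(z<.066)&(r<.032); q=w[k]; print("hneck",k.sum(),q.mean(0),cv2.minEnclosingCircle(q[:,:2].astype(np.float32)))
E
```

```text
t 26.5 tcp [ 0.4605 -0.2535  0.164 ] gap 0.0851 F [-0.9  0.5 -0.8] tilt 0.07 y [ 0.392  0.92  -0.   ] j [-0.66  0.25 -0.21  1.11  0.   -0.25]
(np.float64(254.81708894414183), np.float64(189.05265121684735))
tneck 257 [ 0.44818692 -0.2506345   0.0841562 ] ((0.4489189684391022, -0.2506483793258667), 0.012180009856820107)
hneck 961 [ 0.4455233  -0.2491793   0.06086166] ((0.4490908980369568, -0.25083979964256287), 0.022825591266155243)
```

View pics/w14.png

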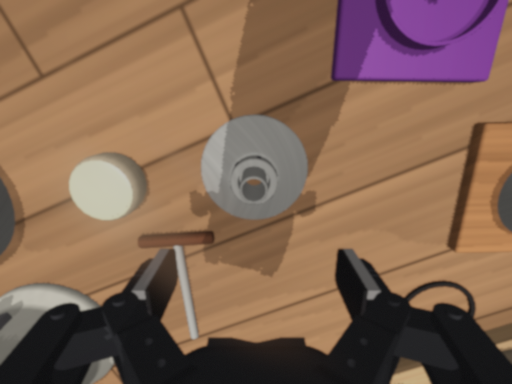

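```bash
python3 - <<'E'
from h import *
st();goto((.4488,-.2507,.064))
E
```

```text
t 26.55 tcp [ 0.4604 -0.2536  0.1639] gap 0.0859 F [-1.4  0.5  0.8] tilt 0.07 y [ 0.393  0.92  -0.   ] j [-0.66  0.25 -0.21  1.11  0.   -0.25]
offset cm [ 9.99 -0.19 -1.19]
```

Emit:
servo_tool --increments '[{"offset": [2, -0.2, -1.2], "yaw": 0}, {"offset": [4, -0.2, -1.2], "yaw": 0}, {"offset": [6, -0.2, -1.2], "yaw": 0}, {"offset": [8, -0.2, -1.2], "yaw": 0}, {"offset": [9, -0.2, -1.2], "yaw": 0}, {"offset": [9.8, -0.2, -1.2], "yaw": 0}, {"offset": [9.8, -0.2, -1.2], "yaw": 0}, {"offset": [9.8, -0.2, -1.2], "yaw": 0}]'

```text
clock: 27.35
tcp_pos: [0.4485, -0.251, 0.0659]
orientation: [0.693, 0.142, 0.692, -0.142]
wrist_force: [-0.2, 0.0, -0.1]
finger_gap: 0.0851
```

```bash
python3 - <<'E'
from h import *
goto((.4488,-.2507,.0638))
m,p,d=look("w15");goto((.4488,-.2507,.0638))
P=cloud(m,d);w=P.reshape(-1,3); z=w[:,2]; r=np.hypot(w[:,0]-.449,w[:,1]+.2507)
k=(z>.08)&(z<.092)&(r<.02); q=w[k]; print("tneck",k.sum(),q.mean(0),cv2.minEnclosingCircle(q[:,:2].astype(np.float32)))
E
```

```text
offset cm [0.21 0.04 0.02]
t 27.35 tcp [ 0.4485 -0.251   0.0659] gap 0.0851 F [-0.2  0.  -0.1] tilt 0.05 y [ 0.393  0.92  -0.   ] j [-0.67  0.31 -0.39  0.87  0.   -0.26]
offset cm [ 0.23  0.04 -0.  ]
tneck 803 [ 0.44791253 -0.25037739  0.08366308] ((0.4485514163970947, -0.2506181001663208), 0.012413645163178444)
```

View pics/w15.png

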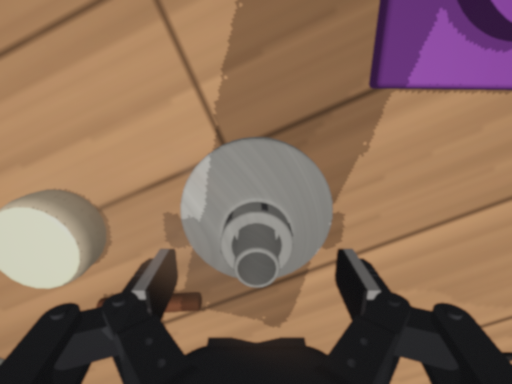

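Emit:
servo_tool --increments '[{"offset": [0.2, 0.05, 0], "yaw": 0}, {"offset": [0.2, 0.05, 0], "yaw": 0}, {"offset": [0.2, 0.05, 0], "yaw": 0}, {"offset": [0.2, 0.05, 0], "yaw": 0}, {"offset": [0.2, 0.05, 0], "yaw": 0}, {"offset": [0.2, 0.05, 0], "yaw": 0}, {"offset": [0.2, 0.05, 0], "yaw": 0}, {"offset": [0.2, 0.05, 0], "yaw": 0}]' --claw 0 --force 60

```text
clock: 28.2
tcp_pos: [0.4483, -0.2505, 0.0636]
orientation: [0.693, 0.142, 0.693, -0.142]
wrist_force: [-2.2, -1.6, 5.5]
finger_gap: 0.022
```

```bash
python3 - <<'E'
from h import *
m,p,d=look("w16")
E
```

```text
t 28.2 tcp [ 0.4483 -0.2505  0.0636] gap 0.022 F [-2.2 -1.6  5.5] tilt 0.04 y [ 0.393  0.919 -0.001] j [-0.67  0.31 -0.39  0.87 -0.   -0.26]
```

View pics/w16.png

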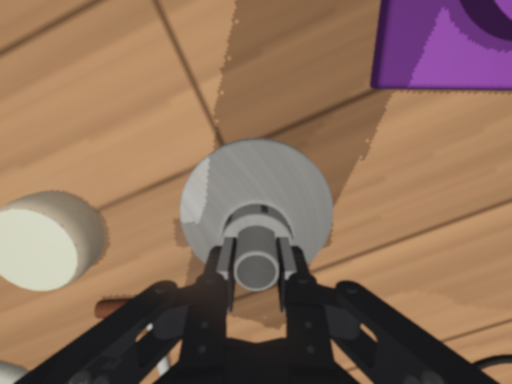

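Emit:
servo_tool --increments '[{"offset": [-0.5, 0, 0], "yaw": 0}, {"offset": [-1.5, 0, 0], "yaw": 0}, {"offset": [-3.5, 0, 0], "yaw": 0}, {"offset": [-6, 0, 0], "yaw": 0}, {"offset": [-9, 0, 0], "yaw": 0}, {"offset": [-11.5, 0, 0], "yaw": 0}, {"offset": [-13, 0, 0], "yaw": 0}, {"offset": [-13, 0, 0], "yaw": 0}]'

```text
clock: 29.05
tcp_pos: [0.4494, -0.2508, 0.1957]
orientation: [0.694, 0.141, 0.691, -0.142]
wrist_force: [0.5, 0.1, -4.0]
finger_gap: 0.0226
```

```bash
python3 - <<'E'
from h import *
m,p,d=look("w17"); t,M=tool();goto((.592,.027,.19))
P=cloud(m,d).reshape(-1,3); loc=(P-t)@M*1000
k=(loc[:,0]<-17)&(loc[:,0]>-27)&(np.abs(loc[:,1])<10)&(np.abs(loc[:,2])<20); q=loc[k]; print(k.sum(),q.min(0),q.max(0),np.median(q[:,0]))
E
```

```text
t 29.05 tcp [ 0.4494 -0.2508  0.1957] gap 0.0226 F [ 0.5  0.1 -4. ] tilt 0.24 y [ 0.393  0.92  -0.001] j [-0.67  0.21 -0.18  1.18  0.   -0.26]
offset cm [ 0.41 31.13  2.28]
796 [-24.47483631  -9.99697897 -10.78812583] [-17.01796347   9.98595401  13.37130013] -21.57103710310706
```

View pics/w17.png

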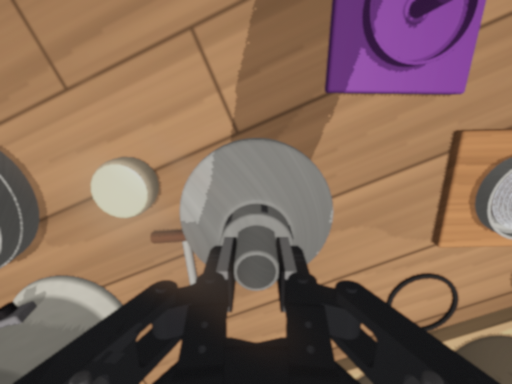

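Emit:
servo_tool --increments '[{"offset": [0, 2, 0.1], "yaw": 0}, {"offset": [0, 5.5, 0.4], "yaw": 0}, {"offset": [0, 9.5, 0.7], "yaw": 0}, {"offset": [0, 13.5, 1], "yaw": 0}, {"offset": [0, 17.5, 1.2], "yaw": 0}, {"offset": [0, 21.5, 1.5], "yaw": 0}, {"offset": [0, 25, 1.7], "yaw": 0}, {"offset": [0, 28, 1.9], "yaw": 0}]'

```text
clock: 29.9
tcp_pos: [0.5752, 0.0021, 0.1912]
orientation: [0.692, 0.141, 0.694, -0.141]
wrist_force: [-0.1, -1.1, -4.4]
finger_gap: 0.0222
```

```bash
python3 - <<'E'
from h import *
st();goto((.5915,.0275,.19))
E
```

```text
t 29.9 tcp [0.5752 0.0021 0.1912] gap 0.0222 F [-0.1 -1.1 -4.4] tilt 0.19 y [ 0.392  0.92  -0.   ] j [-0.14  0.33 -0.03  1.22  0.    0.27]
offset cm [0.12 2.98 0.5 ]
```

Emit:
servo_tool --increments '[{"offset": [0, 1.5, 0.1], "yaw": 0}, {"offset": [0, 2.5, 0.3], "yaw": 0}, {"offset": [0, 3.1, 0.3], "yaw": 0}, {"offset": [0, 3.1, 0.3], "yaw": 0}, {"offset": [0, 3.1, 0.3], "yaw": 0}, {"offset": [0, 3.1, 0.3], "yaw": 0}, {"offset": [0, 3.1, 0.3], "yaw": 0}, {"offset": [0, 3.1, 0.3], "yaw": 0}]'

```text
clock: 30.7
tcp_pos: [0.5906, 0.0266, 0.1935]
orientation: [0.693, 0.142, 0.693, -0.142]
wrist_force: [1.1, 0.8, -4.8]
finger_gap: 0.0229
```

```bash
python3 - <<'E'
from h import *
st()
p,d=env.read_camera("scene"); cv2.imwrite("pics/s18.png",cv2.resize(p[130:270,220:370,::-1],None,fx=4,fy=4,interpolation=cv2.INTER_CUBIC))
st();goto((.5915,.0275,.175))
E
```

```text
t 30.7 tcp [0.5906 0.0266 0.1935] gap 0.0229 F [ 1.1  0.8 -4.8] tilt 0.01 y [0.394 0.919 0.   ] j [-0.09  0.36  0.02  1.23  0.    0.31]
t 30.75 tcp [0.5906 0.0267 0.1935] gap 0.0223 F [ 0.9 -0.2 -4.2] tilt 0.02 y [0.394 0.919 0.   ] j [-0.09  0.36  0.02  1.23  0.    0.31]
offset cm [1.85 0.11 0.05]
```

View pics/s18.png

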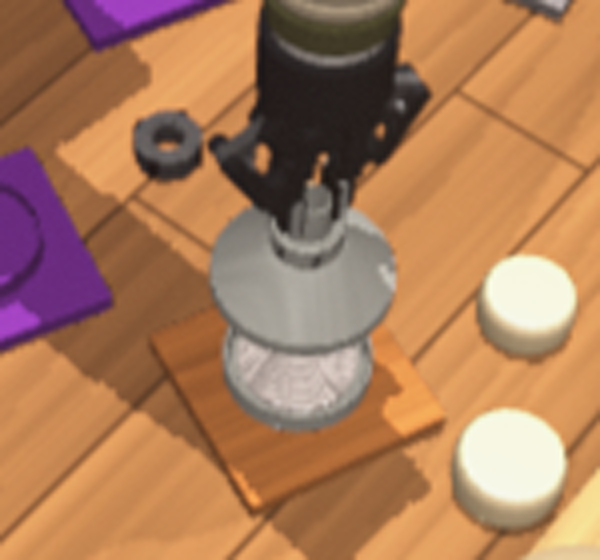

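Emit:
servo_tool --increments '[{"offset": [0.8, 0.1, 0], "yaw": 0}, {"offset": [1.7, 0.1, 0.05], "yaw": 0}, {"offset": [2.6, 0.1, 0.05], "yaw": 0}, {"offset": [3.5, 0.1, 0.05], "yaw": 0}, {"offset": [4.4, 0.1, 0.05], "yaw": 0}, {"offset": [5.3, 0.1, 0.05], "yaw": 0}, {"offset": [6, 0.1, 0.05], "yaw": 0}, {"offset": [6, 0.1, 0.05], "yaw": 0}]'

```text
clock: 31.55
tcp_pos: [0.5907, 0.0279, 0.1318]
orientation: [0.692, 0.142, 0.694, -0.142]
wrist_force: [0.3, 0.3, -3.2]
finger_gap: 0.0223
```

```bash
python3 - <<'E'
from h import *
m,p,d=look("w19"); t,M=tool();goto((.5915,.0275,.125),(.5915,.0275,.1066))
P=cloud(m,d).reshape(-1,3); loc=(P-t)@M*1000
k=(loc[:,0]<-17)&(loc[:,0]>-27)&(np.abs(loc[:,1])<10)&(np.abs(loc[:,2])<20); q=loc[k]; print(k.sum(),q.min(0),q.max(0))
E
```

```text
t 31.55 tcp [0.5907 0.0279 0.1318] gap 0.0223 F [ 0.3  0.3 -3.2] tilt 0.13 y [ 0.393  0.92  -0.001] j [-0.09  0.39 -0.09  1.09  0.    0.32]
offset cm [ 0.76 -0.02  0.05]
offset cm [ 2.6  -0.02  0.06]
598 [-22.07601955  -9.99124071 -12.09507626] [-17.01639985   9.97264075  11.95523327]
```

View pics/w19.png

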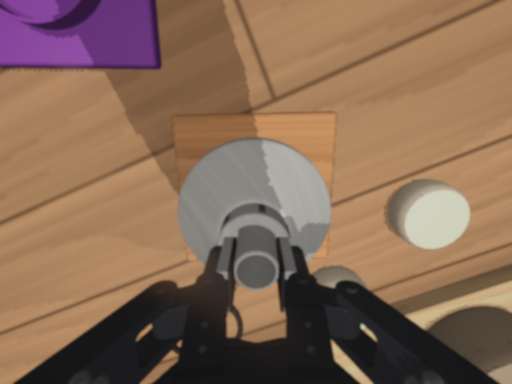

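Emit:
servo_tool --increments '[{"offset": [0.3, 0, 0.05], "yaw": 0}, {"offset": [0.6, 0, 0.1], "yaw": 0}, {"offset": [0.9, 0, 0.1], "yaw": 0}, {"offset": [1.2, 0, 0.1], "yaw": 0}, {"offset": [1.5, 0, 0.1], "yaw": 0}, {"offset": [1.8, 0, 0.1], "yaw": 0}, {"offset": [1.8, 0, 0.1], "yaw": 0}, {"offset": [1.8, 0, 0.1], "yaw": 0}]'

```text
clock: 32.4
tcp_pos: [0.5924, 0.0275, 0.1152]
orientation: [0.693, 0.142, 0.693, -0.142]
wrist_force: [0.1, 0.0, -4.7]
finger_gap: 0.0227
```

```bash
python3 - <<'E'
from h import *
st();goto((.5918,.0273,.1066))
E
```

```text
t 32.4 tcp [0.5924 0.0275 0.1152] gap 0.0227 F [ 0.1  0.  -4.7] tilt 0.01 y [0.393 0.92  0.   ] j [-0.09  0.4  -0.11  1.05  0.    0.31]
offset cm [ 0.86 -0.04 -0.05]
```

Threaded without contact, with 8–9 mm left to lower.

Emit:
servo_tool --increments '[{"offset": [0.15, 0, 0], "yaw": 0}, {"offset": [0.3, 0, 0], "yaw": 0}, {"offset": [0.45, 0, -0.05], "yaw": 0}, {"offset": [0.6, 0, -0.05], "yaw": 0}, {"offset": [0.7, 0, -0.05], "yaw": 0}, {"offset": [0.75, 0, -0.05], "yaw": 0}, {"offset": [0.75, 0, -0.05], "yaw": 0}, {"offset": [0.75, 0, -0.05], "yaw": 0}]'

```text
clock: 33.2
tcp_pos: [0.5921, 0.0277, 0.1079]
orientation: [0.693, 0.142, 0.693, -0.142]
wrist_force: [0.2, 0.2, -5.1]
finger_gap: 0.0224
```

Emit:
servo_tool --increments '[{"offset": [0.05, 0, 0], "yaw": 0}, {"offset": [0.1, 0, 0], "yaw": 0}, {"offset": [0.15, 0, 0], "yaw": 0}, {"offset": [0.15, 0, 0], "yaw": 0}, {"offset": [0.15, 0, 0], "yaw": 0}, {"offset": [0.15, 0, 0], "yaw": 0}, {"offset": [0.15, 0, 0], "yaw": 0}, {"offset": [0.15, 0, 0], "yaw": 0}]'

```text
clock: 34.0
tcp_pos: [0.5922, 0.0276, 0.1067]
orientation: [0.693, 0.142, 0.693, -0.142]
wrist_force: [-1.1, 1.0, 2.1]
finger_gap: 0.0223
```

Contact reads +2 N and the hanging weight is gone, so the lids are seated. Releasing.

Emit:
servo_tool --increments '[{"offset": [0, 0, 0], "yaw": 0}, {"offset": [0, 0, 0], "yaw": 0}, {"offset": [0, 0, 0], "yaw": 0}, {"offset": [0, 0, 0], "yaw": 0}, {"offset": [0, 0, 0], "yaw": 0}, {"offset": [0, 0, 0], "yaw": 0}, {"offset": [0, 0, 0], "yaw": 0}, {"offset": [0, 0, 0], "yaw": 0}]' --claw 0.9

```text
clock: 34.8
tcp_pos: [0.592, 0.0277, 0.1063]
orientation: [0.693, 0.142, 0.693, -0.142]
wrist_force: [0.1, 0.2, -0.8]
finger_gap: 0.0769
```

Emit:
servo_tool --increments '[{"offset": [-1, 0, 0], "yaw": 0}, {"offset": [-3, 0, 0], "yaw": 0}, {"offset": [-5, 0, 0], "yaw": 0}, {"offset": [-7, 0, 1], "yaw": 0}, {"offset": [-7, 0, 2], "yaw": 0}, {"offset": [-7, 0, 2], "yaw": 0}, {"offset": [-7, 0, 2], "yaw": 0}, {"offset": [-7, 0, 2], "yaw": 0}]'

```text
clock: 35.6
tcp_pos: [0.6093, 0.02, 0.175]
orientation: [0.692, 0.142, 0.694, -0.142]
wrist_force: [0.6, -0.2, -0.5]
finger_gap: 0.077
```

```bash
python3 - <<'E'
from h import *
m,p,d=look("w20"); 
P=cloud(m,d);w=P.reshape(-1,3); z=w[:,2]; r=np.hypot(w[:,0]-.592,w[:,1]-.027)
k=(z>.123)&(z<.135)&(r<.02); q=w[k]; print("tneck",k.sum(),np.median(q,0),cv2.minEnclosingCircle(q[:,:2].astype(np.float32)))
k=(z>.1)&(z<.108)&(r<.032)&(r>.013); q=w[k]; print("hneck",k.sum(),np.median(q,0),cv2.minEnclosingCircle(q[:,:2].astype(np.float32)))
goto((.592,.0275,.0885))
p,d=env.read_camera("scene"); cv2.imwrite("pics/s20.png",cv2.resize(p[130:270,220:370,::-1],None,fx=4,fy=4,interpolation=cv2.INTER_CUBIC))
E
```

```text
t 35.6 tcp [0.6093 0.02   0.175 ] gap 0.077 F [ 0.6 -0.2 -0.5] tilt 0.15 y [ 0.393  0.92  -0.001] j [-0.1   0.4   0.04  1.21  0.    0.3 ]
tneck 342 [0.59243267 0.0273018  0.12748814] ((0.5927955508232117, 0.027428146451711655), 0.012097317725419998)
hneck 1020 [0.58446748 0.03059664 0.10402014] ((0.5921406149864197, 0.026333089917898178), 0.02281184308230877)
offset cm [ 8.67  0.01 -1.87]
```

View pics/w20.png

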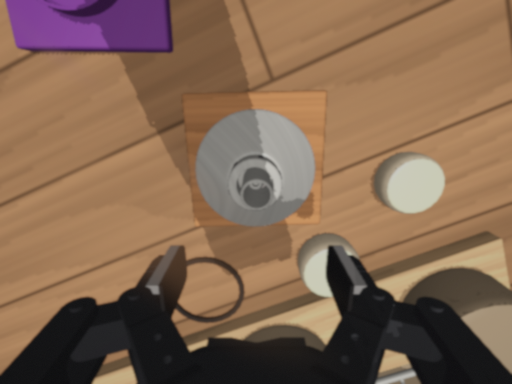

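View pics/s20.png

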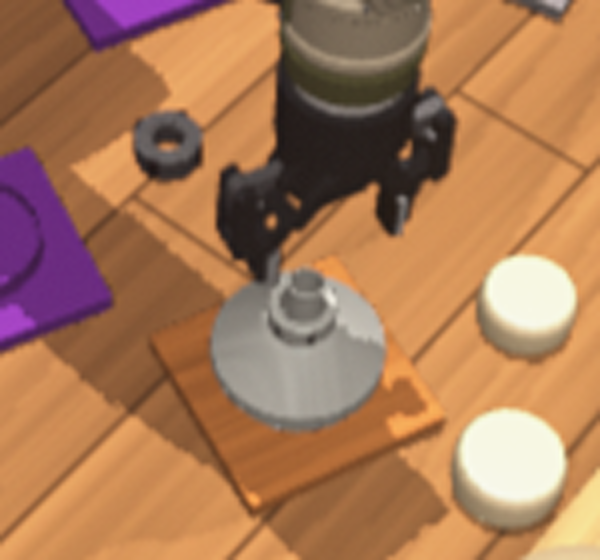

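The top disc's neck top is at 127.5 mm (128 expected) and the hood's neck at 104.0 mm (104 expected), both centred, so the lids are home and nested. Now for the hood grasp.

Emit:
servo_tool --increments '[{"offset": [1, 0, -1], "yaw": 0}, {"offset": [2, 0, -1.9], "yaw": 0}, {"offset": [4, 0, -1.9], "yaw": 0}, {"offset": [5.5, 0, -1.9], "yaw": 0}, {"offset": [6.5, 0, -1.9], "yaw": 0}, {"offset": [7, 0, -1.9], "yaw": 0}, {"offset": [7, 0, -1.9], "yaw": 0}, {"offset": [7, 0, -1.9], "yaw": 0}]'

```text
clock: 36.5
tcp_pos: [0.5933, 0.0272, 0.1068]
orientation: [0.693, 0.142, 0.692, -0.142]
wrist_force: [0.5, -0.1, 0.2]
finger_gap: 0.0768
```

```bash
python3 - <<'E'
from h import *
m,p,d=look("w21"); goto((.5922,.027,.0865))
P=cloud(m,d);w=P.reshape(-1,3); z=w[:,2]; r=np.hypot(w[:,0]-.592,w[:,1]-.027)
k=(z>.123)&(z<.135)&(r<.02); q=w[k]; print("tneck",k.sum(),np.median(q,0),cv2.minEnclosingCircle(q[:,:2].astype(np.float32)))
k=(z>.1)&(z<.108)&(r<.028)&(r>.013); q=w[k]; print("hneck",k.sum(),np.median(q,0),cv2.minEnclosingCircle(q[:,:2].astype(np.float32)))
E
```

```text
t 36.5 tcp [0.5933 0.0272 0.1068] gap 0.0768 F [ 0.5 -0.1  0.2] tilt 0.04 y [0.393 0.92  0.   ] j [-0.09  0.41 -0.12  1.04  0.    0.31]
offset cm [ 2.06 -0.07 -0.11]
tneck 854 [0.591486   0.02829817 0.1271687 ] ((0.5925619006156921, 0.027753783389925957), 0.01255505345761776)
hneck 1737 [0.58228507 0.03227422 0.10396292] ((0.5917701721191406, 0.026256561279296875), 0.022847218438982964)
```

View pics/w21.png

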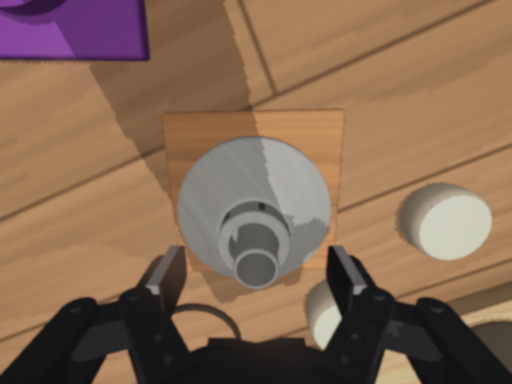

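Emit:
servo_tool --increments '[{"offset": [0.5, -0.05, -0.05], "yaw": 0}, {"offset": [1, -0.1, -0.1], "yaw": 0}, {"offset": [1.5, -0.1, -0.1], "yaw": 0}, {"offset": [1.9, -0.1, -0.1], "yaw": 0}, {"offset": [2, -0.1, -0.1], "yaw": 0}, {"offset": [2, -0.1, -0.1], "yaw": 0}, {"offset": [2, -0.1, -0.1], "yaw": 0}, {"offset": [2, -0.1, -0.1], "yaw": 0}]'

```text
clock: 37.35
tcp_pos: [0.5918, 0.0267, 0.0865]
orientation: [0.693, 0.142, 0.693, -0.142]
wrist_force: [0.4, 0.2, -0.0]
finger_gap: 0.077
```

```bash
python3 - <<'E'
from h import *
m,p,d=look("w22"); goto((.592,.0268,.0865))
E
```

```text
t 37.35 tcp [0.5918 0.0267 0.0865] gap 0.077 F [ 0.4  0.2 -0. ] tilt 0.03 y [0.393 0.92  0.   ] j [-0.09  0.43 -0.16  0.99  0.    0.31]
offset cm [0.01 0.01 0.02]
```

View pics/w22.png

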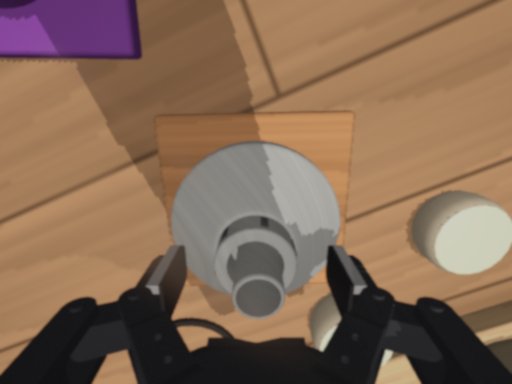

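Emit:
servo_tool --increments '[{"offset": [0, 0, 0], "yaw": 0}, {"offset": [0, 0, 0], "yaw": 0}, {"offset": [0, 0, 0], "yaw": 0}, {"offset": [0, 0, 0], "yaw": 0}, {"offset": [0, 0, 0], "yaw": 0}, {"offset": [0, 0, 0], "yaw": 0}, {"offset": [0, 0, 0], "yaw": 0}, {"offset": [0, 0, 0], "yaw": 0}]' --claw 0 --force 50

```text
clock: 38.2
tcp_pos: [0.5918, 0.0266, 0.0869]
orientation: [0.693, 0.142, 0.692, -0.142]
wrist_force: [-1.8, -0.7, 5.3]
finger_gap: 0.0433
```

```bash
python3 - <<'E'
from h import *
m,p,d=look("w23")
P=cloud(m,d);w=P.reshape(-1,3); z=w[:,2]; r=np.hypot(w[:,0]-.592,w[:,1]-.027)
k=(z>.123)&(z<.135)&(r<.02); q=w[k]; print("tneck",k.sum(),np.median(q,0),cv2.minEnclosingCircle(q[:,:2].astype(np.float32)))
E
```

```text
t 38.2 tcp [0.5918 0.0266 0.0869] gap 0.0433 F [-1.8 -0.7  5.3] tilt 0.05 y [0.393 0.92  0.   ] j [-0.09  0.42 -0.16  0.99 -0.    0.31]
tneck 1166 [0.59134715 0.02806254 0.12701145] ((0.5928477048873901, 0.02777392789721489), 0.012672501616179943)
```

View pics/w23.png

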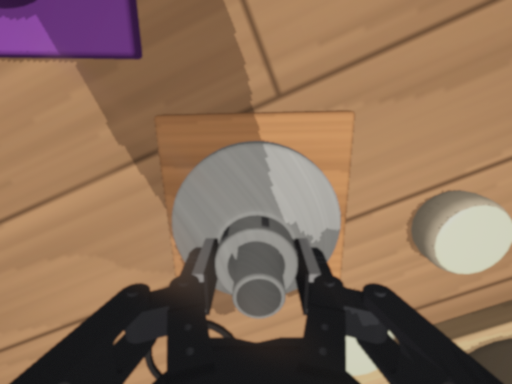

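Gripped at 43 mm, with the slim neck centred in the hood's hole at about (257,265). I'll start the lift slowly.

Emit:
servo_tool --increments '[{"offset": [-0.1, 0, 0], "yaw": 0}, {"offset": [-0.2, 0, 0], "yaw": 0}, {"offset": [-0.3, 0, 0], "yaw": 0}, {"offset": [-0.4, 0, 0], "yaw": 0}, {"offset": [-0.5, 0, 0], "yaw": 0}, {"offset": [-0.6, 0, 0], "yaw": 0}, {"offset": [-0.6, 0, 0], "yaw": 0}, {"offset": [-0.6, 0, 0], "yaw": 0}]'

```text
clock: 39.05
tcp_pos: [0.5916, 0.0268, 0.0923]
orientation: [0.693, 0.142, 0.693, -0.142]
wrist_force: [-0.8, 0.4, -3.5]
finger_gap: 0.0429
```

```bash
python3 - <<'E'
from h import *
m,p,d=look("w24")
P=cloud(m,d);w=P.reshape(-1,3); z=w[:,2]; r=np.hypot(w[:,0]-.592,w[:,1]-.027)
for lo,hi,rl,rh in((.119,.14,0,.018),(.1,.117,.013,.024)):
    k=(z>lo)&(z<hi)&(r<rh)&(r>rl); q=w[k]; print(k.sum(),np.percentile(q[:,2],[50,90,98]),cv2.minEnclosingCircle(q[:,:2].astype(np.float32)))
E
```

```text
t 39.05 tcp [0.5916 0.0268 0.0923] gap 0.0429 F [-0.8  0.4 -3.5] tilt 0.01 y [0.393 0.92  0.   ] j [-0.09  0.42 -0.15  1.    0.    0.31]
1495 [0.1257122  0.12822621 0.12879801] ((0.5924798846244812, 0.02778741903603077), 0.012471077963709831)
2808 [0.10926594 0.11039592 0.1149978 ] ((0.5918059945106506, 0.026983153074979782), 0.02406030334532261)
```

View pics/w24.png

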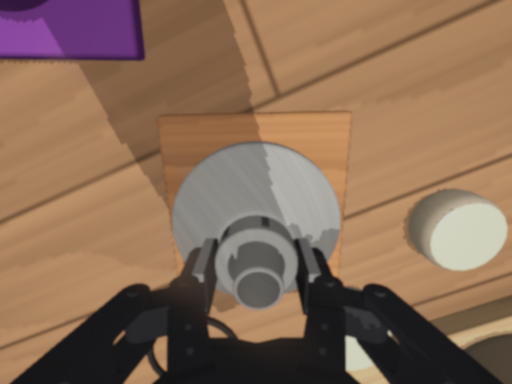

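The hood is 5–6 mm up and the top disc's neck top is still at 128 mm. Continuing straight up.

Emit:
servo_tool --increments '[{"offset": [-0.4, 0, 0], "yaw": 0}, {"offset": [-1, 0, 0], "yaw": 0}, {"offset": [-1.7, 0, 0], "yaw": 0}, {"offset": [-2.4, 0, 0], "yaw": 0}, {"offset": [-3.1, 0, 0], "yaw": 0}, {"offset": [-3.8, 0, 0], "yaw": 0}, {"offset": [-4.5, 0, 0], "yaw": 0}, {"offset": [-5, 0, 0], "yaw": 0}]'

```text
clock: 39.9
tcp_pos: [0.5918, 0.0267, 0.1432]
orientation: [0.693, 0.142, 0.692, -0.142]
wrist_force: [0.8, 0.7, -2.2]
finger_gap: 0.0428
```

Emit:
servo_tool --increments '[{"offset": [-0.6, 0, 0], "yaw": 0}, {"offset": [-1.3, 0, 0], "yaw": 0}, {"offset": [-2, 0, 0], "yaw": 0}, {"offset": [-2.7, 0, 0], "yaw": 0}, {"offset": [-3.4, 0, 0], "yaw": 0}, {"offset": [-4, 0, 0], "yaw": 0}, {"offset": [-4.4, 0, 0], "yaw": 0}, {"offset": [-4.6, 0, 0], "yaw": 0}]'

```text
clock: 40.7
tcp_pos: [0.5918, 0.0267, 0.1888]
orientation: [0.693, 0.142, 0.693, -0.142]
wrist_force: [-0.8, -0.5, -1.4]
finger_gap: 0.043
```

Emit:
servo_tool --increments '[{"offset": [0, 0, 0], "yaw": 0}, {"offset": [0, 0, 0], "yaw": 0}, {"offset": [0, 0, 0], "yaw": 0}, {"offset": [0, 0, 0], "yaw": 0}, {"offset": [0, 0, 0], "yaw": 0}, {"offset": [0, 0, 0], "yaw": 0}, {"offset": [0, 0, 0], "yaw": 0}, {"offset": [0, 0, 0], "yaw": 0}]'

```text
clock: 41.5
tcp_pos: [0.5916, 0.0267, 0.1883]
orientation: [0.693, 0.142, 0.693, -0.142]
wrist_force: [-0.1, 0.8, -2.9]
finger_gap: 0.043
```

```bash
python3 - <<'E'
from h import *
m,p,d=look("w25")
p,d=env.read_camera("scene"); cv2.imwrite("pics/s25.png",cv2.resize(p[110:270,210:370,::-1],None,fx=3.7,fy=3.7,interpolation=cv2.INTER_CUBIC))
ms=env.camera_model("scene"); P=cloud(ms,d);w=P.reshape(-1,3)[(d>0.3).ravel()]; z=w[:,2]; r=np.hypot(w[:,0]-.592,w[:,1]-.027)
k=(r<.02)&(z>.11)&(z<.135); print("tneck scene",k.sum(),w[k].mean(0) if k.any() else 0, np.percentile(z[k],98) if k.any() else 0)
st()
E
```

```text
t 41.5 tcp [0.5916 0.0267 0.1883] gap 0.043 F [-0.1  0.8 -2.9] tilt 0.01 y [0.393 0.92  0.   ] j [-0.09  0.36  0.01  1.22  0.    0.31]
tneck scene 0 0 0
t 41.6 tcp [0.5916 0.0267 0.1883] gap 0.0431 F [ 0.2  0.8 -1.7] tilt 0.01 y [0.393 0.92  0.   ] j [-0.09  0.36  0.01  1.22  0.    0.31]
```

View pics/w25.png

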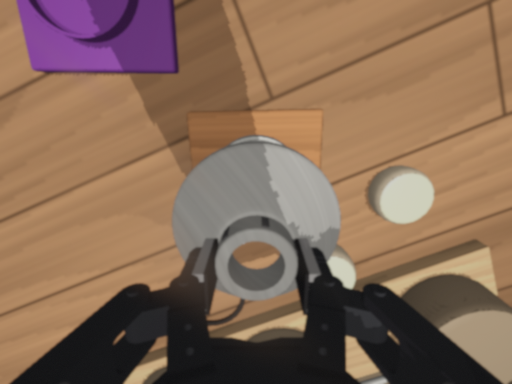

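View pics/s25.png

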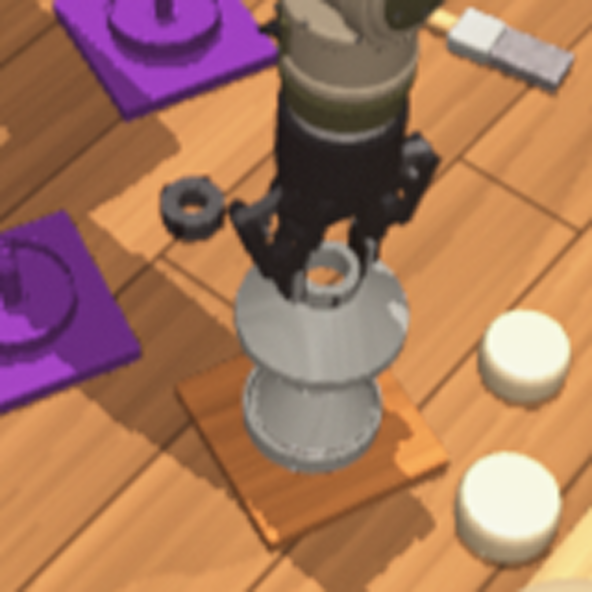

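```bash
python3 - <<'E'
from h import *
from scipy.optimize import least_squares
p,d=env.read_camera("scene"); m=env.camera_model("scene"); w=cloud(m,d).reshape(-1,3)[(d>.3).ravel()]
z=w[:,2]; r=np.hypot(w[:,0]-.593,w[:,1]-.027); k=(r<.039)&(z>.046)&(z<.09); q=w[k]; print(k.sum(),z[k].min(),z[k].max())
f=lambda x:(x[2]-x[3]*np.hypot(q[:,0]-x[0],q[:,1]-x[1]))-q[:,2]
s=least_squares(f,[.593,.027,.1,1],loss="soft_l1",f_scale=.001); print("cone axis",s.x.round(4),"median resid",np.median(abs(s.fun)).round(5))
st()
E
```

```text
366 0.0462932422626432 0.08513088511646916
cone axis [0.5936 0.0291 0.109  1.4717] median resid 0.0021
t 41.65 tcp [0.5916 0.0267 0.1883] gap 0.043 F [-0.   0.5 -2.7] tilt 0.0 y [0.393 0.92  0.   ] j [-0.09  0.36  0.01  1.22  0.    0.31]
```

```bash
python3 - <<'E'
from workcell import env
env.hand_in(); print(env.get_state()['clock'])
E
```

```text
the job is handed in; nothing more can be done
the job is handed in; nothing more can be done
```

The bowl is put together and I handed the job in at about 41.7 s, with the gripper still holding the hood above the bowl. No verdict came back.

**What I did:** I threaded the distributor, then the disc pack, down the post. I carried the nested lids over by the slim neck, lowered them until they touched and let go. Then I took the hood by its thick neck and lifted it straight up.

**Heights measured after each release:**

| Part | Measured | Expected |
|---|---|---|
| Distributor neck top | 60.2 mm | 60 mm |
| Disc pack neck top | 78.0 mm | 78 mm |
| Top disc neck top | 127.5 mm | 128 mm |
| Hood neck top (still nested) | 104.0 mm | 104 mm |

Measured centres of these parts all lay within about 1 mm of the post's axis.

**At the end:**
- **Hood:** it is about 102 mm above its nested place. The tool was tilted about 0.01° and standing still, and the jaws hold it at a 43 mm opening. Its weight reads about 2–3 N, which fits the hood alone.
- **Top disc:** its neck top was still at about 128 mm with the hood 5–6 mm up. After the full lift the hood hid the neck, so I fitted the visible cone in the scene camera instead. That put its axis about 2 mm from the bowl's measured centre with a median misfit of about 2 mm. This is weak evidence, because the scene camera already read the bowl 1–3 mm off, but I saw no sign of tilt or disturbance.
- **Other things on the bench:** I did not measure them again at the end. The pictures show nothing touched or moved.

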